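Fit the purifier cartridges and gauge their end gaps

ROBOT

A 6-joint arm with a two-finger parallel gripper is mounted at the origin on the work surface. World frame = base frame: x ahead of the robot, y to its left, z up, the work surface at z = 0. Lengths are in mm, angles in rad, forces in N, time in s.
With the tool pointing down it reaches from about 275 to 725 mm from the base axis. Payload 5.6 kg.
Tool frame: the origin (TCP) lies at the very end of the fingers, on their centre line; the grasp point (between the pads) lies 19 mm behind it; z points along the fingers, x is the direction in which the jaws open and shut, and the axes are right-handed (so a half turn about z gives the same grasp; the last joint's range is limited). The gripper opens to 85 mm and grips with 20 to 120 N. Pads are 22 mm wide; open, the fingers measure 114 mm over their backs; the gripper's body (76 mm by 85 mm) begins 54 mm behind the grasp point. The pads swing forward as they close: fully open they stand 13 mm farther back than shut.
Start: joints at [-0.892, 0.255, 0.108, 0, -1.424, -0.285], TCP at [211.054, -507.887, 231.283] pointing down, gripper open.
Joint ranges: [-2.95, 2.95], [-1.21, 1.97], [-1.09, 1.5], [-2.87, 1.71], [-2.94, -0.07], [-3.05, 3.05]. Speed limits (rad/s): [2.57, 2.57, 3.14, 3.14, 3.14, 3.14].

INTERFACE

Orientations are given as a rotation vector (axis times angle).
In Python, from rig import monitor, eyes, ticket, finder gives the robot as it stands.
- The arm moves only by the shell command python3 -m inch 'ROWS' [FORCE]. ROWS is JSON, a list that holds one entry, the list of rows, each a list of 7 numbers: the shift along the world's x, y, z in m, then the turn, a rotation vector about the world's x, y, z in rad, then the opening, from 0 (shut) to 1 (fully open). A call has exactly 10 rows; each row is the pose to reach, as a shift and turn from the pose commanded when the call began; what a row does not reach only later rows make up. A row lasts 1/8 s, in which the tool goes at most 62.5 mm and 10.7 degrees, less where a joint would pass 70% of its speed; a pose out of reach is approached as far as the arm can. A call with a gripper value outside its range is refused whole. The fingers move at their own pace and stop on an object; FORCE is the grip in N (left out, the last holds). Time passes only in rows, so rows that repeat a pose let the fingers close, or fill a call up. It gives the time, the measured TCP pose, the force and the opening at its end, in the units of the state.
- monitor.get_obs(): the state, without advancing time (a new reading comes with each control period).
- eyes.snapshot(name): name is "side" or "top" or "wrist"; returns the picture (480x640x3 uint8, red, green, blue); there is no depth.
- eyes.get_calibration(name): a dict with "mtx" (3x3 intrinsics, pixels), "extrinsics" (4x4, takes a point from camera to world coordinates); the wrist camera has in their place "tool_from_camera" (4x4, takes a point from camera to tool coordinates, whose origin is the TCP and whose axes are the tool frame's). Camera axes: x right, y down, z forward; pixel columns grow to the right and rows downward; lengths in mm; the calibration is good to about 2 mm. A picture is of the moment at which its call begins: read the wrist's pose just before it. get_calibration takes no time and is no camera call.
- ticket.job_done(): hands the job in, once; it reports no verdict.
Trained networks look in the newest picture that a camera, given by its name, has taken for a name from the list of things; names that differ only in an ending like _2 or _b are one class to them, and where a whole thing is asked for, a point or a joint stands for the part that bears it (a point fixed in the world has none). Each returns a list of dicts, best first, with "confidence" (0 to 1); they miss things now and then, are a little off and sometimes report something else, mostly with a low value. They report only what shows in the picture. A call takes as long as a camera call. They do not tell look-alikes from the thing itself.
- finder.find_in(camera, name): "rect" ([left, top, width, height] in pixels, round what is visible of it).
- finder.spot_point(camera, name): "pixel" ([column, row] in pixels: a listed point, or the origin of a listed thing).
The state is a dict: "time": time; "qpos": joint angles; "qvel": joint speeds; "joint_efforts": joint torques, N m; "tcp_pos": TCP position; "ee_rot": TCP orientation; "contact_force": force on the tool from outside, world axes, zero at the start; "wrist_torque": the same for the moment, N m; "finger_gap": finger opening in mm.
Only numpy, scipy, OpenCV 4.12 (cv2) and the standard library are available. Lean on these libraries where they do the work, as an engineer would, in place of code of your own. Each camera call takes 0.05 s, during which the arm holds its last target.

TASK

Stand each new filter cartridge in the purifier bay of its own colour, push it square and fully home into that bay's back left corner, and when all are home throw the red lever with one push so that the keeper snaps shut. Then take the feeler and try the end gap between keeper and cartridge from above, bay by bay from left to right (blue, green, orange), without forcing it: the blade goes well down behind the keeper at a sound cartridge, and jams on top at one that is too long. Hang the feeler back in its stand, set each cartridge that jammed upright in the red returns tray, and leave the sound ones home behind the shut keeper ; leave the wrench, screwdriver and white roll alone.

Things in the scene. Friction and masses are not known exactly. Their poses are not given: they have to be found in the camera images.
- unit: Purifier cartridge bay, fixed. Origin under it on the table; x to its back (away from the robot), y left, z up. mm in this frame: floor z 16 (from x -40 back; cartridges may overhang it); white back wall's face x 70, z to 70, with coloured strips on top: blue left bay, green middle, orange right. Bays 76 wide; left fences at y 118, 38, -42. Ribs reach z 40, end cheeks (x -66 to 70) z 46.
- keeper (a joint): The keeper: aluminium flap 232 wide across the bay's front, hinged at unit x -60, z 6, worked by the red-knobbed lever at its right end. rad: 0 open (flap lying forward, lever leaning to the robot), 1.2 shut (flap upright at a stop: inner face unit x -58, top edge z 52). Over-centre spring: up to about 0.55 it resists (about 6 N at the lever), then snaps shut by itself.
- lever_tip (a point): Centre of the red knob (20 dia) of the keeper's lever, 70 from the hinge, at unit y -141: open at about unit x -100, z 64, shut at x -20, z 64. Below it the lever is a 10 x 7 bar. Pushed to the unit's back (+x) at the knob or the bar just below it, it shuts the keeper.
- gap_blue (a point): Middle of the end gap of the blue (left) bay, level with the shut keeper's top edge and 4 behind its inner face; axes as the unit. A home cartridge's centre line runs through it (left fence 29 left, back wall 124 behind). Gap between keeper and cartridge: 8 if sound, 2 if over-long; open from above right down to the table. The cartridge's top edge is 8 higher than the keeper's.
- blue1_mid (a point): Centre of one blue cartridge (blue1 and blue2 look alike, at most one is there). White block with blue bands, 58 wide (y), 44 high, both ends alike; length (x) 120 if sound, 126 if over-long, only the gauge tells. On top its blue handle: 50 long (x), 14 thick (y), 44 to 82 above the underside; this point is 41 above the underside. 280-460 g. Starts on a 4 thick rubber pad.
- blue2_mid (a point): Centre of one blue cartridge (blue1 and blue2 look alike, at most one is there). White block with blue bands, 58 wide (y), 44 high, both ends alike; length (x) 120 if sound, 126 if over-long, only the gauge tells. On top its blue handle: 50 long (x), 14 thick (y), 44 to 82 above the underside; this point is 41 above the underside. 280-460 g. Starts on a 4 thick rubber pad.
- gap_green (a point): Middle of the end gap of the green (middle) bay, level with the shut keeper's top edge and 4 behind its inner face; axes as the unit. A home cartridge's centre line runs through it (left fence 29 left, back wall 124 behind). Gap between keeper and cartridge: 8 if sound, 2 if over-long; open from above right down to the table. The cartridge's top edge is 8 higher than the keeper's.
- green1_mid (a point): Centre of one green cartridge (green1 and green2 look alike, at most one is there). White block with green bands, 58 wide (y), 44 high, both ends alike; length (x) 120 if sound, 126 if over-long, only the gauge tells. On top its green handle: 50 long (x), 14 thick (y), 44 to 82 above the underside; this point is 41 above the underside. 280-460 g. Starts on a 4 thick rubber pad.
- green2_mid (a point): Centre of one green cartridge (green1 and green2 look alike, at most one is there). White block with green bands, 58 wide (y), 44 high, both ends alike; length (x) 120 if sound, 126 if over-long, only the gauge tells. On top its green handle: 50 long (x), 14 thick (y), 44 to 82 above the underside; this point is 41 above the underside. 280-460 g. Starts on a 4 thick rubber pad.
- gap_orange (a point): Middle of the end gap of the orange (right) bay, level with the shut keeper's top edge and 4 behind its inner face; axes as the unit. A home cartridge's centre line runs through it (left fence 29 left, back wall 124 behind). Gap between keeper and cartridge: 8 if sound, 2 if over-long; open from above right down to the table. The cartridge's top edge is 8 higher than the keeper's.
- orange1_mid (a point): Centre of one orange cartridge (orange1 and orange2 look alike, at most one is there). White block with orange bands, 58 wide (y), 44 high, both ends alike; length (x) 120 if sound, 126 if over-long, only the gauge tells. On top its orange handle: 50 long (x), 14 thick (y), 44 to 82 above the underside; this point is 41 above the underside. 280-460 g. Starts on a 4 thick rubber pad.
- orange2_mid (a point): Centre of one orange cartridge (orange1 and orange2 look alike, at most one is there). White block with orange bands, 58 wide (y), 44 high, both ends alike; length (x) 120 if sound, 126 if over-long, only the gauge tells. On top its orange handle: 50 long (x), 14 thick (y), 44 to 82 above the underside; this point is 41 above the underside. 280-460 g. Starts on a 4 thick rubber pad.
- feeler_handle (a point): Centre of the feeler's yellow handle, 22 thick (x), 36 wide (y), 50 high (z). Below it hangs the steel blade: 3.5 thick (x), 24 wide (y), its tip 115 below this point. 120 g.
- feeler_tip (a point): Middle of the blade's lower end. Axes as the feeler.
- stand_slot (a point): Middle of the slot of the feeler's stand (dark steel, fixed, base 80 x 90, top 102 above the table), at the level of its top; its x runs across the slot. The slot is 11 wide (x) and 48 long (y); the blade hangs in it and the handle's underside rests on the top.
- tray: Red returns tray, fixed: 180 (x) x 236 (y), walls 4 thick and 30 high, floor 4 thick. Origin under its middle on the table.
- wrench: Steel wrench, 170 long, lying; bystander, origin at its underside. Leave alone.
- screwdriver: Screwdriver, 170 long, lying; bystander, origin at its underside. Leave alone.
- tape: White roll, 64 dia, 22 high; bystander, origin at its underside. Leave alone.
Things that resemble listed ones, but are neither listed nor needed, are in the scene too. What is shaped like the part that bears blue1_mid but yellow is not meant.

How it is judged (in metres and radians):
On the way, in this order (a step that is already met when the one before it is completed fails the run):
1. every cartridge stands home in the corner of its own bay, the keeper still open (x of each of blue1_mid, green2_mid, orange1_mid in the frame of unit above 0.005 m and y of blue1_mid in the frame of unit between 0.084 and 0.093 m and z of blue1_mid in the frame of unit between 0.05 and 0.062 m and angle between the x axis of each of blue1_mid, blue2_mid, green1_mid, green2_mid, orange1_mid, orange2_mid and the x axis of unit, either way round below 0.05 rad and x of each of blue2_mid, green1_mid, orange2_mid in the frame of unit above 0.002 m and y of blue2_mid in the frame of unit between 0.084 and 0.093 m and z of blue2_mid in the frame of unit between 0.05 and 0.062 m and y of green1_mid in the frame of unit between 0.004 and 0.013 m and z of green1_mid in the frame of unit between 0.05 and 0.062 m and y of green2_mid in the frame of unit between 0.004 and 0.013 m and z of green2_mid in the frame of unit between 0.05 and 0.062 m and y of orange1_mid in the frame of unit between -0.076 and -0.067 m and z of orange1_mid in the frame of unit between 0.05 and 0.062 m and y of orange2_mid in the frame of unit between -0.076 and -0.067 m and z of orange2_mid in the frame of unit between 0.05 and 0.062 m and value of joint keeper below 0.3 rad), for 0.2 s.
2. the keeper is shut (value of joint keeper above 1.12 rad), for 0.2 s.
3. the blue cartridge has been gauged, home and with the keeper shut: the blade is down in its end gap, or stands jammed on the gap's mouth if the cartridge is over-long (((x of blue1_mid in the frame of unit above 0.004 m and y of blue1_mid in the frame of unit between 0.083 and 0.093 m and z of blue1_mid in the frame of unit between 0.05 and 0.062 m and angle between the x axis of blue1_mid and the x axis of unit, either way round below 0.05 rad and y of feeler_tip in the frame of blue1_mid between -0.034 and 0.034 m and (x of feeler_tip in the frame of blue1_mid between -0.0695 and -0.059 m or x of feeler_tip in the frame of blue1_mid between 0.059 and 0.0695 m) and z of feeler_tip in the frame of blue1_mid below -0.023 m) or (x of blue2_mid in the frame of unit above 0.001 m and y of blue2_mid in the frame of unit between 0.083 and 0.093 m and z of blue2_mid in the frame of unit between 0.05 and 0.062 m and angle between the x axis of blue2_mid and the x axis of unit, either way round below 0.05 rad and y of feeler_tip in the frame of blue2_mid between -0.034 and 0.034 m and (x of feeler_tip in the frame of blue2_mid between -0.069 and -0.054 m or x of feeler_tip in the frame of blue2_mid between 0.054 and 0.069 m) and z of feeler_tip in the frame of blue2_mid between -0.017 and 0.024 m and (contact force between feeler and blue2 above 1.5 N or z of feeler_tip in the frame of blue2_mid below -0.003 m)))), for 0.2 s.
4. the green cartridge has been gauged, home and with the keeper shut: the blade is down in its end gap, or stands jammed on the gap's mouth if the cartridge is over-long (((x of green1_mid in the frame of unit above 0.001 m and y of green1_mid in the frame of unit between 0.003 and 0.013 m and z of green1_mid in the frame of unit between 0.05 and 0.062 m and angle between the x axis of green1_mid and the x axis of unit, either way round below 0.05 rad and y of feeler_tip in the frame of green1_mid between -0.034 and 0.034 m and (x of feeler_tip in the frame of green1_mid between -0.069 and -0.054 m or x of feeler_tip in the frame of green1_mid between 0.054 and 0.069 m) and z of feeler_tip in the frame of green1_mid between -0.017 and 0.024 m and (contact force between feeler and green1 above 1.5 N or z of feeler_tip in the frame of green1_mid below -0.003 m)) or (x of green2_mid in the frame of unit above 0.004 m and y of green2_mid in the frame of unit between 0.003 and 0.013 m and z of green2_mid in the frame of unit between 0.05 and 0.062 m and angle between the x axis of green2_mid and the x axis of unit, either way round below 0.05 rad and y of feeler_tip in the frame of green2_mid between -0.034 and 0.034 m and (x of feeler_tip in the frame of green2_mid between -0.0695 and -0.059 m or x of feeler_tip in the frame of green2_mid between 0.059 and 0.0695 m) and z of feeler_tip in the frame of green2_mid below -0.023 m))), for 0.2 s.
5. the orange cartridge has been gauged, home and with the keeper shut: the blade is down in its end gap, or stands jammed on the gap's mouth if the cartridge is over-long (((x of orange1_mid in the frame of unit above 0.004 m and y of orange1_mid in the frame of unit between -0.077 and -0.067 m and z of orange1_mid in the frame of unit between 0.05 and 0.062 m and angle between the x axis of orange1_mid and the x axis of unit, either way round below 0.05 rad and y of feeler_tip in the frame of orange1_mid between -0.034 and 0.034 m and (x of feeler_tip in the frame of orange1_mid between -0.0695 and -0.059 m or x of feeler_tip in the frame of orange1_mid between 0.059 and 0.0695 m) and z of feeler_tip in the frame of orange1_mid below -0.023 m) or (x of orange2_mid in the frame of unit above 0.001 m and y of orange2_mid in the frame of unit between -0.077 and -0.067 m and z of orange2_mid in the frame of unit between 0.05 and 0.062 m and angle between the x axis of orange2_mid and the x axis of unit, either way round below 0.05 rad and y of feeler_tip in the frame of orange2_mid between -0.034 and 0.034 m and (x of feeler_tip in the frame of orange2_mid between -0.069 and -0.054 m or x of feeler_tip in the frame of orange2_mid between 0.054 and 0.069 m) and z of feeler_tip in the frame of orange2_mid between -0.017 and 0.024 m and (contact force between feeler and orange2 above 1.5 N or z of feeler_tip in the frame of orange2_mid below -0.003 m)))), for 0.2 s.
At the end, for the whole second after the job is handed in: Sound cartridges (120 mm) stand in their own bays within 5 mm of the back wall and left fence and within 0.05 rad of square, over-long ones (126 mm) stand upright inside the red tray, the keeper is shut (over 1.12 rad), the feeler hangs upright in its stand, and all is at rest (x of each of blue1_mid, green2_mid, orange1_mid in the frame of unit above 0.005 m and y of blue1_mid in the frame of unit between 0.084 and 0.093 m and z of blue1_mid in the frame of unit between 0.05 and 0.062 m and angle between the x axis of each of blue1_mid, green2_mid, orange1_mid and the x axis of unit, either way round below 0.05 rad and linear speed of each of blue1, blue2, green1, green2, orange1, orange2, feeler below 0.02 m/s and x of blue2_mid in the frame of tray between -0.09 and 0.09 m and y of blue2_mid in the frame of tray between -0.118 and 0.118 m and z of each of blue2_mid, green1_mid, orange2_mid in the frame of tray below 0.055 m and angle between each of blue2_mid, green1_mid, orange2_mid, feeler_handle's own z axis and vertical below 0.15 rad and x of green1_mid in the frame of tray between -0.09 and 0.09 m and y of green1_mid in the frame of tray between -0.118 and 0.118 m and y of green2_mid in the frame of unit between 0.004 and 0.013 m and z of green2_mid in the frame of unit between 0.05 and 0.062 m and y of orange1_mid in the frame of unit between -0.076 and -0.067 m and z of orange1_mid in the frame of unit between 0.05 and 0.062 m and x of orange2_mid in the frame of tray between -0.09 and 0.09 m and y of orange2_mid in the frame of tray between -0.118 and 0.118 m and value of joint keeper above 1.12 rad and distance between feeler_handle and stand_slot below 0.033 m); the robot touches nothing.
It fails at once if a bystander is moved more than 4 cm (distance of any of wrench, screwdriver, tape from where it was at the start of the episode above 0.04 m).
It fails at once if the blade is forced (over 60 N) (contact force between feeler and blue1 above 60 N or contact force between feeler and blue2 above 60 N or contact force between feeler and green1 above 60 N or contact force between feeler and green2 above 60 N or contact force between feeler and orange1 above 60 N or contact force between feeler and orange2 above 60 N or contact force between feeler and unit above 60 N).
Of blue1, blue2 only 1 to 1 are there at a start; the rules pass over those that are not, and their reading is None.
Of green1, green2 only 1 to 1 are there at a start; the rules pass over those that are not, and their reading is None.
Of orange1, orange2 only 1 to 1 are there at a start; the rules pass over those that are not, and their reading is None.
Of blue1, blue2, green1, green2, orange1, orange2 only 5 to 6 are there at a start; the rules pass over those that are not, and their reading is None.
At some moment in a run one of blue1, blue2, green1, green2, orange1, orange2 may be knocked a few centimetres aside while the robot is not near it.
It also fails if it takes over 210 s, if anything falls off the work surface, if the arm or the gripper's body presses on something with over 40 N, if the wrist force passes 120 N, or if a joint passes its speed limit or range.

## Working session

There is one attempt and no reset: what is moved stays moved. The work goes in short steps, Python scripts to look and compute and a shell command to move; the robot and the scene stay as the last step left them, time stands still between calls to the robot, and variables do not carry over. Pictures are saved under pics/ and viewed, and the job is handed in when it is done.

```bash
ls; mkdir -p pics
cat > h.py <<'E'
import numpy as np,cv2
from rig import monitor, eyes, ticket, finder
from scipy.spatial.transform import Rotation as R
def snap(cam,fn=None):
    im=eyes.snapshot(cam)
    if fn: cv2.imwrite('pics/'+fn,im[:,:,::-1])
    return im
def cam(name):
    c=eyes.get_calibration(name); K=np.array(c['mtx'],float)
    if name=='wrist':
        o=monitor.get_obs(); T=np.eye(4); T[:3,:3]=R.from_rotvec(o['ee_rot']).as_matrix(); T[:3,3]=o['tcp_pos']
        E=T@np.array(c['tool_from_camera'],float)
    else: E=np.array(c['extrinsics'],float)
    return K,E
def ray(name,px,KE=None):
    K,E=KE or cam(name); d=E[:3,:3]@np.linalg.solve(K,[px[0],px[1],1.]); return E[:3,3],d
def atz(name,px,z,KE=None):
    o,d=ray(name,px,KE); return o+d*(z-o[2])/d[2]
def proj(name,P,KE=None):
    K,E=KE or cam(name); p=np.linalg.inv(E)@np.append(P,1.); q=K@p[:3]; return q[:2]/q[2]
def tri(obs):
    A=np.zeros((3,3));b=np.zeros(3)
    for o,d in obs:
        d=d/np.linalg.norm(d);M=np.eye(3)-np.outer(d,d);A+=M;b+=M@o
    return np.linalg.solve(A,b)
E
python3 - <<'E'
from h import *
np.set_printoptions(precision=3,suppress=True)
print(monitor.get_obs())
for c in ['top','side']:
    snap(c,c+'0.png')
    print(c,cam(c))
names=['unit','keeper','lever_tip','gap_blue','gap_green','gap_orange','blue1_mid','green1_mid','orange1_mid','feeler_handle','feeler_tip','stand_slot','tray','wrench','screwdriver','tape']
for c in ['top','side']:
  for n in names:
    print(c,n,[(np.round(d['pixel'],1).tolist(),round(d['confidence'],2)) for d in finder.spot_point(c,n)][:4])
print(monitor.get_obs()['time'])
E
```

```text
pics
{'time': 0.0, 'qpos': array([-0.892,  0.256,  0.107, -0.   , -1.424, -0.285]), 'qvel': array([ 0.002, -0.002,  0.001, -0.   , -0.001,  0.001]), 'joint_efforts': array([  0.   , -38.663,  23.793,   5.365,  -0.006,  -0.   ]), 'tcp_pos': array([ 210.877, -507.426,  230.402]), 'ee_rot': array([-1.743, -2.612, -0.002]), 'contact_force': array([-0.196, -0.598, -0.799]), 'wrist_torque': array([0.045, 0.023, 0.014]), 'finger_gap': 85.57405698035517}
top (array([[621.651,   0.   , 318.764],
       [  0.   , 621.651, 239.143],
       [  0.   ,   0.   ,   1.   ]]), array([[   0.011,   -0.998,    0.055,  352.043],
       [  -1.   ,   -0.01 ,    0.007,  -43.654],
       [  -0.007,   -0.055,   -0.998, 1661.63 ],
       [   0.   ,    0.   ,    0.   ,    1.   ]]))
side (array([[474.635,   0.   , 328.492],
       [  0.   , 474.635, 244.642],
       [  0.   ,   0.   ,   1.   ]]), array([[ -0.728,  -0.432,   0.532, -81.925],
       [ -0.685,   0.454,  -0.569, 496.255],
       [  0.004,  -0.779,  -0.627, 694.591],
       [  0.   ,   0.   ,   0.   ,   1.   ]]))
top unit [([313.7, 196.0], 0.93)]Traceback (most recent call last):
  File "<stdin>", line 10, in <module>
ValueError: it knows: blue1_mid, blue2_mid, feeler_handle, feeler_tip, gap_blue, gap_green, gap_orange, green1_mid, green2_mid, lever_tip, orange1_mid, orange2_mid, screwdriver, stand_slot, tape, tray, unit, wren
```

Run:
```python
from h import *
names=['unit','lever_tip','gap_blue','gap_green','gap_orange','blue1_mid','green1_mid','orange1_mid','feeler_handle','feeler_tip','stand_slot','tray','wrench','screwdriver','tape']
for c in ['top','side']:
  snap(c,c+'1.png')
  for n in names:
    print(c,n,[(np.round(d['pixel'],1).tolist(),round(d['confidence'],2)) for d in finder.spot_point(c,n)][:4])
print(monitor.get_obs()['time'])
```

```text
top unit [([314.1, 196.4], 0.67)]
top lever_tip [([363.6, 235.0], 0.87)]
top gap_blue [([275.5, 207.1], 0.96)]
top gap_green [([310.8, 212.6], 0.73)]
top gap_orange [([340.4, 213.8], 0.58)]
top blue1_mid [([465.5, 318.4], 0.69), ([196.9, 161.3], 0.67)]
top green1_mid []
top orange1_mid []
top feeler_handle [([196.3, 160.2], 0.67), ([301.3, 263.1], 0.26)]
top feeler_tip [([308.1, 210.8], 0.5), ([437.1, 262.9], 0.34)]
top stand_slot [([197.5, 161.6], 0.59)]
top tray [([181.4, 228.8], 0.93)]
top wrench [([260.2, 264.2], 0.79)]
top screwdriver [([352.6, 266.7], 0.95)]
top tape [([301.3, 264.6], 0.76)]
side unit [([274.3, 255.4], 0.59)]
side lever_tip [([351.7, 227.6], 0.72)]
side gap_blue [([324.0, 307.3], 0.68), ([251.4, 268.7], 0.58), ([428.1, 213.7], 0.31)]
side gap_green [([427.9, 212.8], 0.7), ([287.3, 251.5], 0.56), ([152.4, 373.9], 0.47)]
side gap_orange [([313.7, 234.5], 0.93)]
side blue1_mid [([426.3, 213.2], 0.81)]
side green1_mid []
side orange1_mid [([370.5, 273.1], 0.74)]
side feeler_handle [([122.8, 262.4], 0.74)]
side feeler_tip [([140.4, 307.0], 0.67)]
side stand_slot [([128.5, 276.4], 0.65)]
side tray [([154.7, 376.7], 0.82), ([254.3, 265.2], 0.17)]
side wrench [([284.6, 339.4], 0.7), ([275.0, 256.9], 0.56)]
side screwdriver [([368.9, 276.4], 0.56)]
side tape [([327.5, 310.7], 0.94), ([157.0, 376.7], 0.42)]
1.75
```

View pics/top0.png

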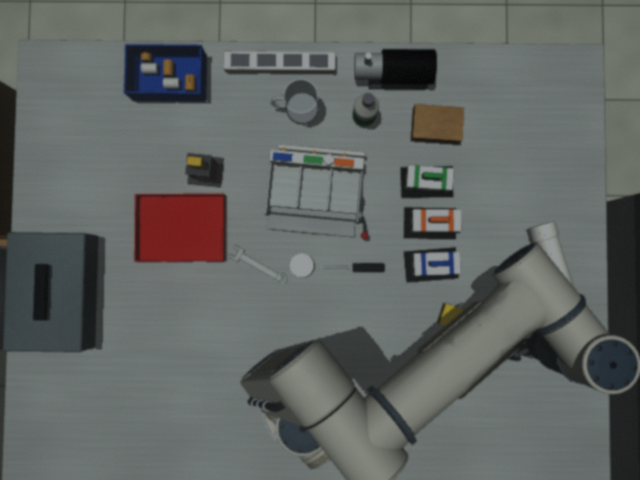

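View pics/side0.png

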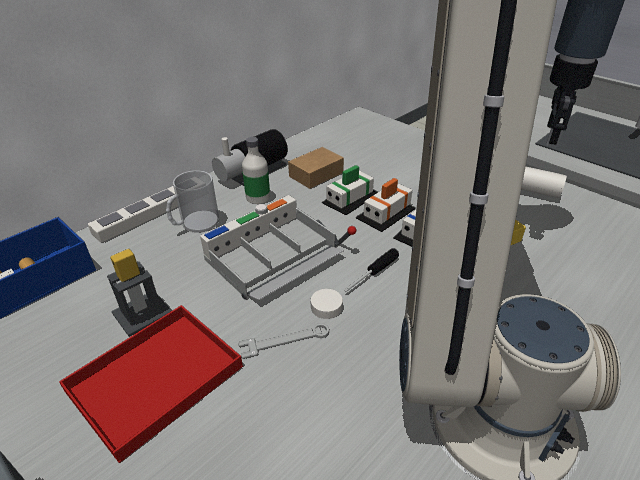

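Top view: the unit is at about (316,190). The three cartridges are green (434,178), orange (436,221) and blue (438,264), with handles lying sideways. The yellow look-alike is at (450,313), the stand at (200,165) and the tray at (181,228). Next I'll measure the unit and the handles.

Run:
```python
from h import *
im=cv2.imread('pics/top0.png')
a=cv2.resize(im[135:285,175:475],None,fx=2.66,fy=2.66,interpolation=cv2.INTER_CUBIC)
cv2.imwrite('pics/topcrop.png',a)
np.set_printoptions(precision=1,suppress=True)
P=lambda px,z:atz('top',px,z)
for n,px,z in [('bandL',(270,157),70),('bandR',(366,162),70),('blue h',(440,264),86),('green h',(434,177),86),('orange h',(435,220),86),('lever',(364.5,235.5),64),('tray',(181,228),15),('feeler',(195,161),150)]:
    print(n,P(px,z))
```

```text
bandL [651.1  96.1  70. ]
bandR [ 640.4 -152.    70. ]
blue h [ 379.  -339.6   86. ]
green h [ 600.5 -324.4   86. ]
orange h [ 490.6 -327.    86. ]
lever [ 450.7 -149.7   64. ]
tray [468.7 334.9  15. ]
feeler [624.4 273.2 150. ]
```

View pics/topcrop.png

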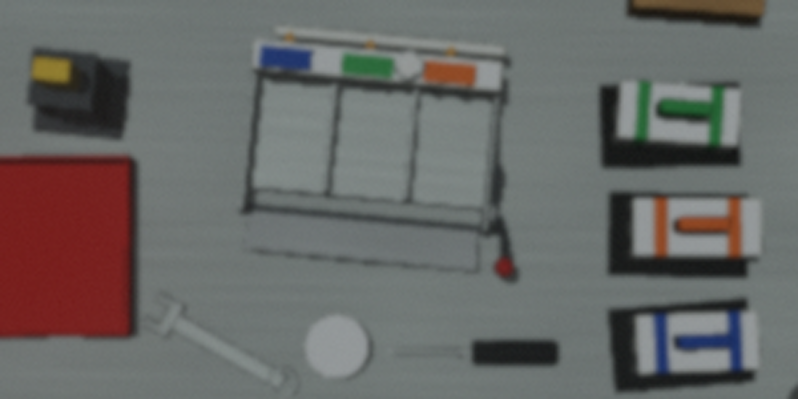

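Run:
```python
from h import *
np.set_printoptions(precision=3,suppress=True)
o=monitor.get_obs();print(R.from_rotvec(o['ee_rot']).as_matrix())
print(eyes.get_calibration('wrist'))
snap('wrist','w0.png')
```

```text
[[-0.384  0.923  0.   ]
 [ 0.923  0.384  0.   ]
 [ 0.     0.    -1.   ]]
{'mtx': array([[369.975,   0.   , 315.67 ],
       [  0.   , 369.975, 236.807],
       [  0.   ,   0.   ,   1.   ]]), 'tool_from_camera': array([[   1.   ,   -0.001,   -0.   ,    0.047],
       [   0.001,    0.949,    0.315,  -81.362],
       [   0.   ,   -0.315,    0.949, -142.163],
       [   0.   ,    0.   ,    0.   ,    1.   ]])}
```

View pics/w0.png

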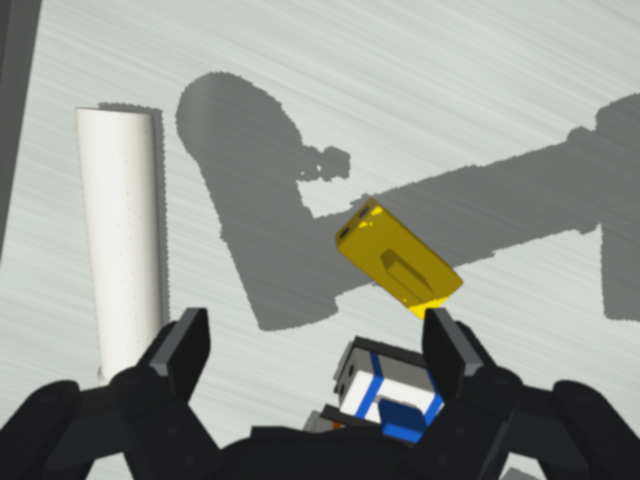

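```bash
python3 -m inch '[[[0.04,0.027,0.02,0,0,0.17,1],[0.09,0.06,0.03,0,0,0.34,1],[0.14,0.095,0.04,0,0,0.51,1],[0.19,0.13,0.05,0,0,0.68,1],[0.23,0.16,0.06,0,0,0.85,1],[0.26,0.18,0.07,0,0,1.02,1],[0.279,0.189,0.07,0,0,1.177,1],[0.279,0.189,0.07,0,0,1.177,1],[0.279,0.189,0.07,0,0,1.177,1],[0.279,0.189,0.07,0,0,1.177,1]]]' 60
python3 - <<'E'
from h import *
np.set_printoptions(precision=3,suppress=True)
o=monitor.get_obs();print(o['time'],o['tcp_pos'],R.from_rotvec(o['ee_rot']).as_matrix())
snap('wrist','w1.png')
for n in ['blue1_mid','green1_mid','orange1_mid','lever_tip']:
  for d in finder.spot_point('wrist',n)[:3]:print(n,d['pixel'],d['confidence'],atz('wrist',d['pixel'],45 if 'mid' in n else 64))
E
```

```text
time: 3.05
tcp_pos: [489.4, -319.4, 301.5]
ee_rot: [0.003, 3.141, -0.0]
contact_force: [0.7, 0.2, 0.5]
finger_gap: 84.9
3.05 [ 489.354 -319.417  301.55 ] [[-1.     0.002  0.   ]
 [ 0.002  1.    -0.   ]
 [-0.    -0.    -1.   ]]
blue1_mid [563.2, 102.3] 0.97 [ 238.324 -411.089   45.   ]
blue1_mid [415.3, 178.8] 0.56 [ 381.733 -333.868   45.   ]
lever_tip [346.7, 340.0] 0.92 [ 452.868 -144.756   64.   ]
lever_tip [310.8, 173.3] 0.4 [ 494.429 -342.729   64.   ]
```

View pics/w1.png

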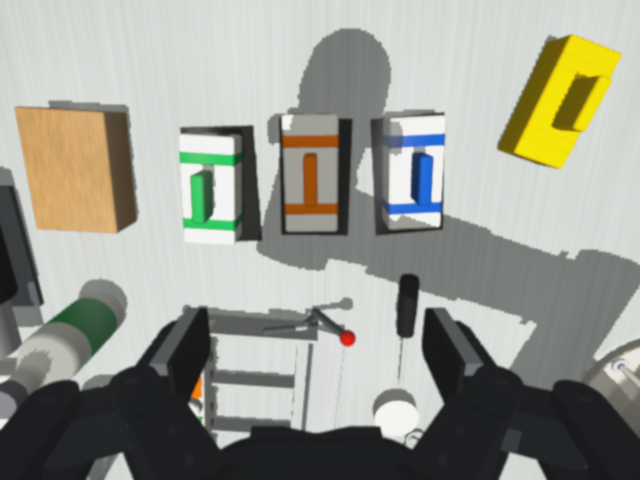

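Run:
```python
from h import *
im=cv2.imread('pics/w1.png')
for i,(x0,y0) in enumerate([(165,105),(265,95),(365,95)]):
    a=cv2.resize(im[y0:y0+150,x0:x0+100],None,fx=4,fy=4,interpolation=cv2.INTER_NEAREST)
    if i==0: A=[a]
    else:A.append(a)
A=cv2.resize(np.hstack(A),None,fx=.666,fy=.666,interpolation=cv2.INTER_AREA)
cv2.imwrite('pics/carts.png',A)
```

```text
(no output)
```

View pics/carts.png

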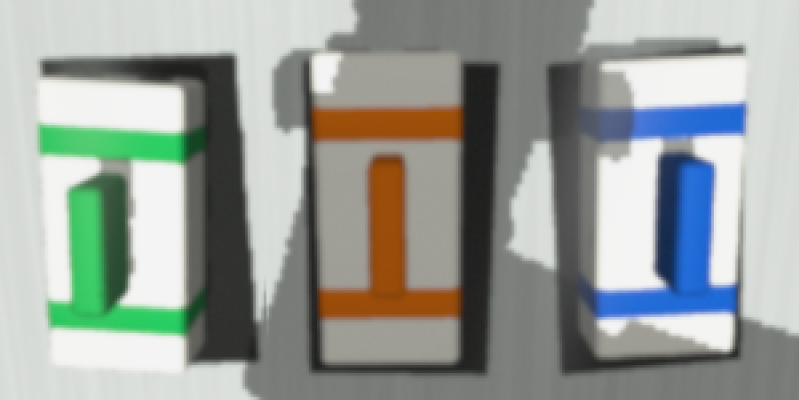

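```bash
cat > cart.py <<'E'
from h import *
from scipy.optimize import least_squares
def rect(px,off,L=120,W=58,z=48,sc=2.6666,KE=None):
    P=np.array([atz('wrist',(off[0]+p[0]/sc,off[1]+p[1]/sc),z,KE)[:2] for p in px])
    c=P.mean(0)
    long=((P[3]-P[0])+(P[2]-P[1]))/2; sh=((P[1]-P[0])+(P[2]-P[3]))/2
    return c,np.linalg.norm(long),np.linalg.norm(sh),np.arctan2(*long[::-1]),np.arctan2(*sh[::-1])
E
python3 - <<'E'
from cart import *
np.set_printoptions(precision=3,suppress=True)
KE=cam('wrist')
print('green',rect([(40,80),(185,82),(186,370),(52,362)],(165,105),KE=KE))
print('orange',rect([(43,53),(195,55),(193,363),(53,365)],(265,95),KE=KE))
print('blue',rect([(66,60),(213,57),(207,355),(61,358)],(365,95),KE=KE))
print('gh',rect([(68,192),(103,180),(103,318),(73,314)],(165,105),z=86,KE=KE))
print('oh',rect([(102,156),(138,156),(138,297),(104,297)],(265,95),z=86,KE=KE))
print('bh',rect([(146,158),(180,162),(175,293),(144,293)],(365,95),z=86,KE=KE))
E
```

```text
green (array([ 605.522, -321.122]), np.float64(117.13320713067165), np.float64(56.3785621356849), np.float64(1.5005966203251364), np.float64(3.1012696756689824))
orange (array([ 495.086, -337.177]), np.float64(123.82757448514293), np.float64(58.382147446928855), np.float64(1.5771912855736991), np.float64(3.1411348246032045))
blue (array([ 382.119, -337.806]), np.float64(119.1426126604029), np.float64(58.54457102550725), np.float64(1.6358230028955614), np.float64(-3.1228659426868854))
gh (array([ 605.91 , -320.377]), np.float64(49.12585817553294), np.float64(12.213204653679846), np.float64(1.4877774756501922), np.float64(-3.030085185082874))
oh (array([ 494.753, -339.066]), np.float64(51.38211820297533), np.float64(12.715233528683521), np.float64(1.57131372086113), np.float64(3.139788020221699))
bh (array([ 383.041, -338.929]), np.float64(48.56403536566404), np.float64(11.884523354115741), np.float64(1.6358532783279949), np.float64(3.0809943843407397))
```

```bash
python3 -m inch '[[[0.01,0.04,0,0,0,-0.18,1],[0.02,0.08,0,0,0,-0.36,1],[0.03,0.12,0,0,0,-0.54,1],[0.04,0.16,0,0,0,-0.72,1],[0.05,0.2,0,0,0,-0.9,1],[0.06,0.24,0,0,0,-1.08,1],[0.07,0.27,0,0,0,-1.26,1],[0.08,0.29,0,0,0,-1.44,1],[0.08,0.29,0,0,0,-1.571,1],[0.08,0.29,0,0,0,-1.571,1]]]'
python3 - <<'E'
from h import *
np.set_printoptions(precision=3,suppress=True)
o=monitor.get_obs();print(o['time'],o['tcp_pos'],R.from_rotvec(o['ee_rot']).as_matrix())
snap('wrist','w2.png')
for n,z in [('lever_tip',64),('gap_blue',52),('gap_green',52),('gap_orange',52),('unit',0),('stand_slot',102),('feeler_handle',127),('tray',0)]:
  for d in finder.spot_point('wrist',n)[:3]:print(n,d['pixel'],d['confidence'],atz('wrist',d['pixel'],z))
E
```

```text
time: 4.55
tcp_pos: [570.1, -28.8, 301.2]
ee_rot: [2.22, 2.223, -0.0]
contact_force: [0.3, -0.0, 0.2]
finger_gap: 85.5
4.55 [570.088 -28.767 301.237] [[-0.001  1.    -0.   ]
 [ 1.     0.001 -0.   ]
 [-0.    -0.    -1.   ]]
lever_tip [190.9, 73.2] 0.85 [ 452.286 -147.037   64.   ]
lever_tip [264.2, 130.1] 0.3 [503.786 -80.16   64.   ]
gap_blue [420.1, 142.1] 0.96 [515.989  77.92   52.   ]
gap_green [340.5, 134.2] 0.85 [508.217  -4.077  52.   ]
gap_green [328.1, 183.3] 0.16 [558.627 -16.206  52.   ]
gap_orange [264.9, 132.7] 0.81 [506.716 -81.142  52.   ]
unit [326.8, 177.5] 0.8 [560.958 -15.997   0.   ]
stand_slot [625.1, 261.1] 0.94 [627.772 278.331 102.   ]
stand_slot [264.1, 129.3] 0.73 [501.485 -75.027 102.   ]
tray [53.0, 222.0] 0.57 [ 616.057 -356.649    0.   ]
tray [190.8, 73.6] 0.18 [ 446.265 -166.662    0.   ]
```

View pics/w2.png

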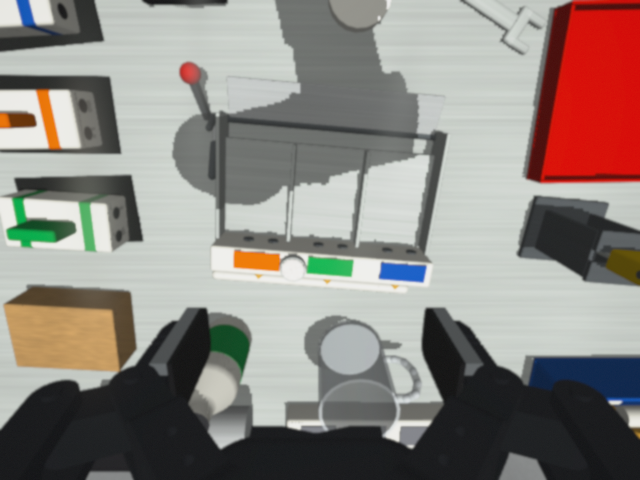

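Run:
```python
from h import *
im=cv2.imread('pics/w2.png')
cv2.imwrite('pics/unit2.png',cv2.resize(im[60:300,170:460],None,fx=2.7,fy=2.5,interpolation=cv2.INTER_CUBIC))
```

```text
(no output)
```

View pics/unit2.png

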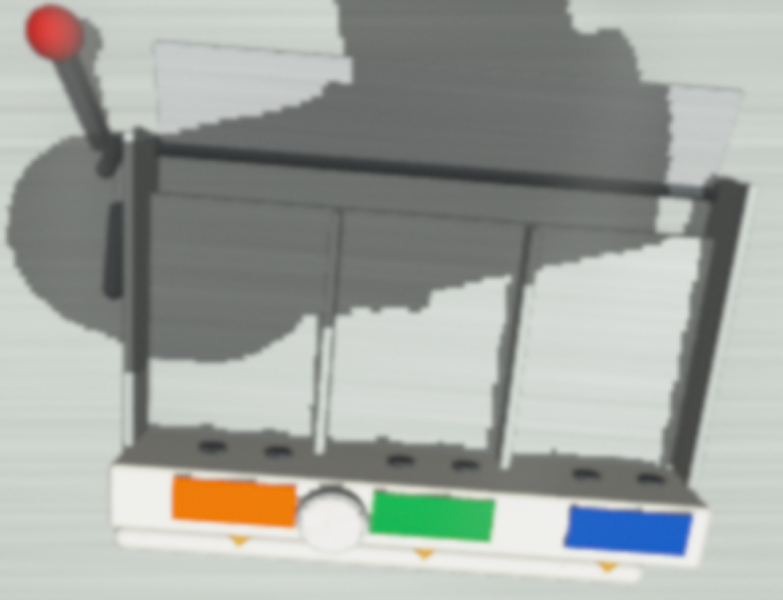

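```bash
cat > ufit.py <<'E'
from h import *
from scipy.optimize import least_squares
def fitunit(obs,KE,x0=(566,-25,-0.043)):
    def U(p,q):
        c,s=np.cos(p[2]),np.sin(p[2]);return np.array([p[0]+c*q[0]-s*q[1],p[1]+s*q[0]+c*q[1],q[2]])
    def f(p):
        r=[]
        for q,px,w in obs:
            e=proj('wrist',U(p,q),KE)-np.array(px)
            r+=list(e*np.array(w))
        return np.array(r)
    s=least_squares(f,x0,loss='soft_l1');return s.x,f(s.x).reshape(-1,2)
E
python3 - <<'E'
from ufit import *
np.set_printoptions(precision=4,suppress=True)
c=lambda x,y:(170+x/2.7,60+y/2.5)
obs=[((-100,-141,64),c(54,32),(1,1)),
((-66,118,46),c(747,187),(1,1)),((-66,-118,46),c(136,130),(1,1)),
((70,-118,70),c(128,464),(0,1)),((70,118,70),c(695,503),(0,1)),
((-40,-100,16),c(190,195),(0,1)),((-40,100,16),c(680,233),(0,1)),
((80,80,70),c(629,530),(1,0)),((80,0,70),c(432,516),(1,0)),((80,-80,70),c(234,502),(1,0)),
((70,118,46),c(693,478),(1,0)),((70,-118,46),c(136,440),(1,0)),
((0,-40,40),c(323,330),(1,0)),((0,40,40),c(511,330),(1,0))]
p,r=fitunit(obs,cam('wrist'));print(p);print(r)
E
```

```text
[562.2222 -14.1481  -0.0773]
[[ 0.5251 -0.0639]
 [ 2.2384 -3.7435]
 [-0.472   0.7176]
 [-0.      0.4061]
 [ 0.      0.3494]
 [ 0.      0.5387]
 [-0.     -0.7612]
 [-6.1558 -0.    ]
 [-6.0744 -0.    ]
 [-6.3249 -0.    ]
 [-0.1583  0.    ]
 [ 0.1436  0.    ]
 [ 3.388  -0.    ]
 [ 6.3608 -0.    ]]
```

```bash
cat >> ufit.py <<'E'
def overlay(p,KE,im,segs):
    c,s=np.cos(p[2]),np.sin(p[2])
    for a,b in segs:
        q=[proj('wrist',np.array([p[0]+c*v[0]-s*v[1],p[1]+s*v[0]+c*v[1],v[2]]),KE) for v in (a,b)]
        cv2.line(im,*[tuple(np.round(v*8).astype(int).tolist()) for v in q],(255,0,255),1,cv2.LINE_AA,3)
SEGS=[((70,-118,70),(70,118,70)),((-40,-118,16),(-40,118,16)),((-66,118,46),(70,118,46)),((-66,-118,46),(70,-118,46)),((70,-118,16),(70,118,16)),((-30,38,40),(70,38,40)),((-30,42,40),(70,42,40)),((-30,-38,40),(70,-38,40)),((-30,-42,40),(70,-42,40)),((-100,-151,64),(-100,-131,64)),((-110,-141,64),(-90,-141,64)),((80,89,70),(85,89,70)),((80,9,70),(85,9,70)),((80,-71,70),(85,-71,70))]
E
cat > doit.py <<'E'
from ufit import *
np.set_printoptions(precision=4,suppress=True)
c=lambda x,y:(170+x/2.7,60+y/2.5)
obs=[((-100,-141,64),c(54,32),(1,1)),
((-66,118,46),c(747,187),(1,0)),((-66,-118,46),c(136,130),(1,1)),
((70,-118,70),c(128,464),(0,1)),((70,118,70),c(695,503),(0,1)),
((-40,-100,16),c(190,195),(0,1)),((-40,100,16),c(680,233),(0,1)),
((80,89,70),c(629,530),(.5,0)),((80,9,70),c(432,516),(.5,0)),((80,-71,70),c(234,502),(.5,0)),
((70,118,46),c(693,478),(1,0)),((70,-118,46),c(136,440),(1,0))]
KE=cam('wrist')
p,r=fitunit(obs,KE);print(p);print(r)
im=cv2.resize(cv2.imread('pics/w2.png'),None,fx=1,fy=1)
K=KE[0].copy();S=np.diag([2.7,2.7,1]);S[0,2]=-170*2.7;S[1,2]=-60*2.7
big=cv2.resize(im[60:280,170:460],None,fx=2.7,fy=2.7,interpolation=cv2.INTER_CUBIC)
overlay(p,(S@K,KE[1]),big,SEGS);cv2.imwrite('pics/ov.png',big)
E
python3 doit.py
```

```text
[562.1549 -14.7741  -0.0795]
[[ 0.0787 -0.4799]
 [ 1.7316 -0.    ]
 [-0.9496  0.3913]
 [-0.      0.1092]
 [ 0.      0.5039]
 [ 0.      0.2804]
 [-0.     -0.6167]
 [ 0.6226 -0.    ]
 [ 0.7113 -0.    ]
 [ 0.6246 -0.    ]
 [-0.8692  0.    ]
 [-0.5509  0.    ]]
```

View pics/ov.png

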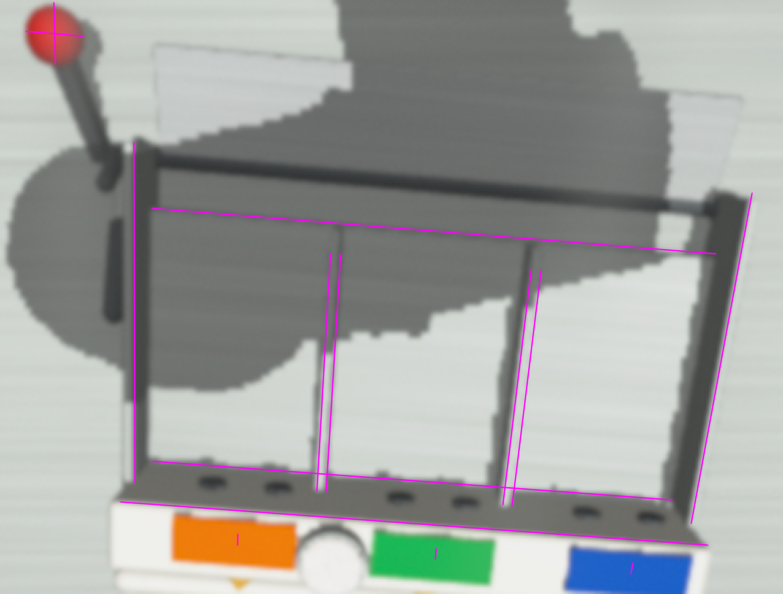

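```bash
python3 -m inch '[[[0.004,-0.05,0,0,0,0.18,0.6],[0.008,-0.1,0,0,0,0.36,0.6],[0.012,-0.15,0,0,0,0.54,0.6],[0.017,-0.2,0,0,0,0.72,0.6],[0.022,-0.24,0,0,0,0.9,0.6],[0.027,-0.27,-0.05,0,0,1.08,0.6],[0.032,-0.285,-0.1,0,0,1.26,0.6],[0.0355,-0.292,-0.15,0,0,1.44,0.6],[0.0355,-0.292,-0.17,0,0,1.5,0.6],[0.0355,-0.292,-0.18,0,0,1.5,0.6]]]' 60
python3 - <<'E'
from h import *
snap('wrist','w3.png');print(monitor.get_obs()['tcp_pos'])
E
```

```text
time: 6.25
tcp_pos: [604.9, -320.9, 119.6]
ee_rot: [-0.112, -3.137, -0.001]
contact_force: [0.6, -0.6, 0.3]
finger_gap: 51.2
[ 604.91938591 -320.63344552  119.278625  ]
```

View pics/w3.png

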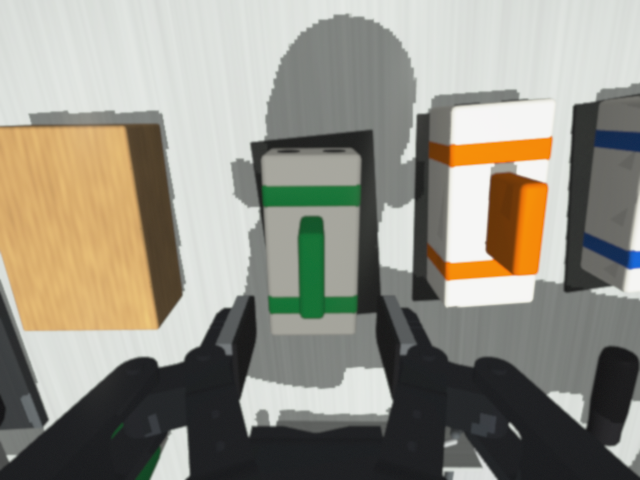

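```bash
python3 -m inch '[[[0,0,-0.033,0,0,0,0.6],[0,0,-0.066,0,0,0,0.6],[0,0,-0.066,0,0,0,0],[0,0,-0.066,0,0,0,0],[0,0,-0.066,0,0,0,0],[0,0,-0.066,0,0,0,0],[0,0,-0.04,0,0,0,0],[0,0,0.01,0,0,0,0],[0,0,0.04,0,0,0,0],[0,0,0.04,0,0,0,0]]]' 60
python3 - <<'E'
from h import *
snap('wrist','w4.png');o=monitor.get_obs();print(o['tcp_pos'],o['contact_force'],o['wrist_torque'])
E
```

```text
time: 7.55
tcp_pos: [606.6, -321.2, 163.8]
ee_rot: [0.112, 3.135, -0.002]
contact_force: [0.6, -0.2, -5.2]
finger_gap: 13.0
[ 605.55408827 -320.43048694  161.06070836] [-0.40684079  0.26508074 -5.07521754] [0.04361035 0.06690748 0.07334444]
```

View pics/w4.png

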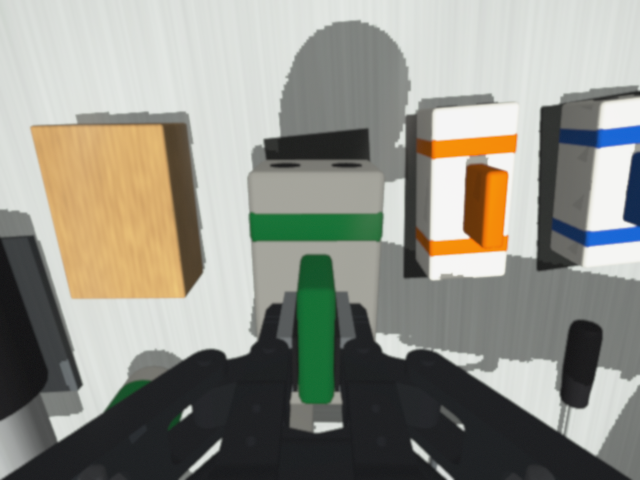

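```bash
python3 -m inch '[[[-0.003,0.03,0,0,0,-0.18,0],[-0.008,0.07,0,0,0,-0.36,0],[-0.013,0.11,0,0,0,-0.54,0],[-0.019,0.15,0,0,0,-0.72,0],[-0.025,0.19,0,0,0,-0.9,0],[-0.03,0.23,0,0,0,-1.08,0],[-0.036,0.27,0,0,0,-1.26,0],[-0.04,0.295,0,0,0,-1.44,0],[-0.045,0.308,0,0,0,-1.58,0],[-0.045,0.308,-0.03,0,0,-1.58,0]]]' 60
python3 - <<'E'
from h import *
snap('wrist','w5.png');o=monitor.get_obs();print(o['tcp_pos'],o['contact_force'],o['wrist_torque'])
E
```

```text
time: 8.85
tcp_pos: [560.5, -11.6, 130.8]
ee_rot: [2.309, 2.13, 0.002]
contact_force: [0.0, -0.1, -5.0]
finger_gap: 13.0
[556.79663805 -11.92075802 124.62422805] [-1.36282919 -0.20370369 -9.98636845] [ 0.09463252  0.30454369 -0.01436582]
```

View pics/w5.png

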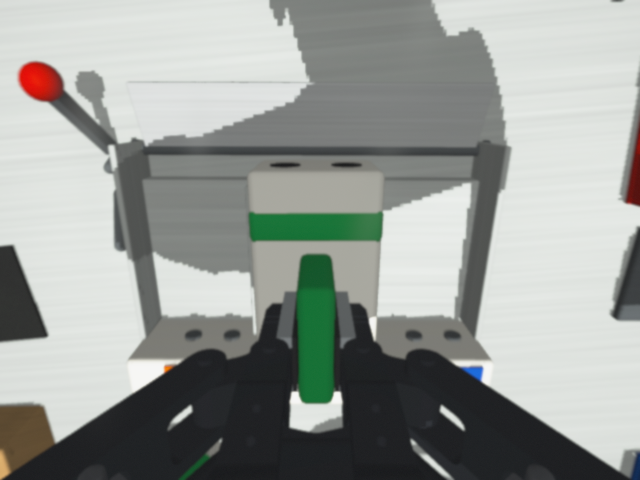

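Run:
```python
from h import *
for i in range(4):
    snap('wrist');o=monitor.get_obs();print(o['time'],o['tcp_pos'],o['contact_force'],o['wrist_torque'])
```

```text
8.95 [556.26971759 -12.60959785 125.73913021] [-1.16591353  0.51218154 -5.55248267] [-0.09289857  0.31770392  0.01157214]
9.0 [557.74213667 -13.121131   127.91745502] [-0.13003439 -0.37862009 -4.71925367] [-0.040235   -0.04355392 -0.03451894]
9.05 [559.28152932 -13.25886099 129.77636996] [ 0.59869238  0.75542786 -3.4625429 ] [-0.00160506 -0.14517633 -0.03254628]
9.1 [560.30402275 -13.2716045  130.98725997] [ 0.57960712  0.56039066 -3.22009096] [-0.00107378 -0.06390804  0.05447693]
```

```bash
python3 -m inch '[[[0,0,-0.02,0,0,0,0],[0,0,-0.04,0,0,0,0],[0,0,-0.055,0,0,0,0],[0,0,-0.062,0,0,0,0],[0,0,-0.062,0,0,0,0],[0.002,0,-0.062,0,0,0,0],[0.004,0,-0.062,0,0,0,0],[0.006,-0.001,-0.062,0,0,0,0],[0.007,-0.001,-0.062,0,0,0,0],[0.007,-0.001,-0.062,0,0,0,0]]]' 60
python3 - <<'E'
from h import *
snap('wrist','w6.png');o=monitor.get_obs();print(o['tcp_pos'],o['contact_force'],o['wrist_torque'])
E
```

```text
time: 10.35
tcp_pos: [567.5, -14.0, 69.9]
ee_rot: [2.308, 2.131, -0.0]
contact_force: [-5.0, 0.1, 4.8]
finger_gap: 13.0
[567.51417472 -13.98020414  69.8899794 ] [-4.8076222   0.81179547  4.83773778] [ 0.37183476  1.88982763 -0.03839286]
```

View pics/w6.png

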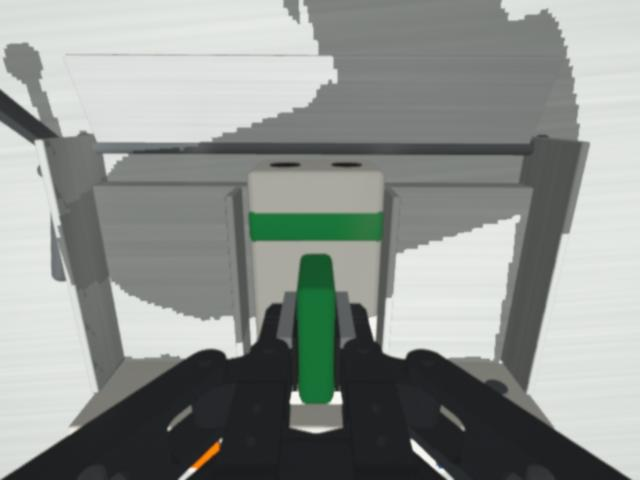

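```bash
python3 -m inch '[[[0.001,0,0,0,0,0,0],[0.002,0,0,0,0,0,0],[0.003,0,0,0,0,0,0],[0.004,0,0,0,0,0,0],[0.004,0.002,0,0,0,0,0],[0.004,0.004,0,0,0,0,0],[0.004,0.006,0,0,0,0,0],[0.005,0.006,0,0,0,0,0],[0.005,0.006,0,0,0,0,0],[0.005,0.006,0,0,0,0,0]]]' 60
python3 - <<'E'
from h import *
snap('wrist','w6.png');o=monitor.get_obs();print(o['tcp_pos'],o['contact_force'],o['wrist_torque'])
E
```

```text
time: 11.65
tcp_pos: [572.6, -8.0, 69.9]
ee_rot: [2.308, 2.131, -0.0]
contact_force: [-2.7, -4.4, 6.7]
finger_gap: 12.6
[572.61798548  -8.02968546  69.90954477] [-3.02154178 -3.60843702  6.60328969] [-1.34559823  1.16112438  0.07225316]
```

View pics/w6.png

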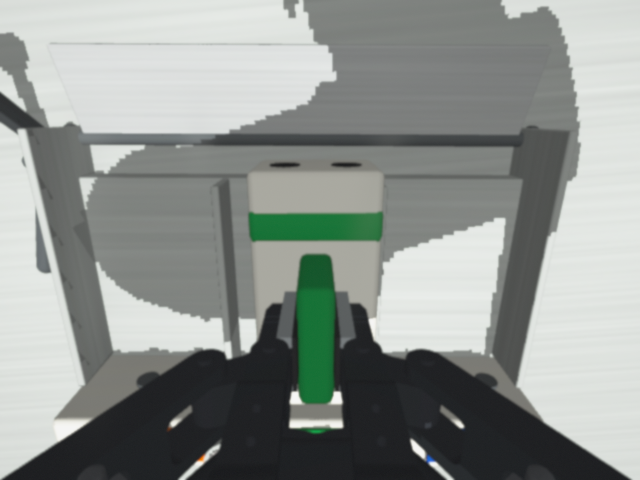

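```bash
python3 -m inch '[[[0.001,0,0,0,0,0,0],[0.002,0,0,0,0,0,0],[0.003,0,0,0,0,0,0],[0.004,0,0,0,0,0,0],[0.004,0,0,0,0,0,0],[0.004,0,0,0,0,0,0],[0.004,0,0,0,0,0,0],[0.004,0,0,0,0,0,0],[0.004,0,0,0,0,0,0],[0.004,0,0,0,0,0,0]]]' 60
python3 -m inch '[[[0,0.001,0,0,0,0,0],[0,0.002,0,0,0,0,0],[0,0.003,0,0,0,0,0],[0,0.004,0,0,0,0,0],[0,0.004,0,0,0,0,0],[0,0.004,0,0,0,0,0],[0,0.004,0,0,0,0,0],[0,0.004,0,0,0,0,0],[0,0.004,0,0,0,0,0],[0,0.004,0,0,0,0,0]]]' 60
```

```text
time: 12.95
tcp_pos: [572.7, -7.8, 69.9]
ee_rot: [-2.306, -2.127, 0.008]
contact_force: [-15.9, -0.0, 17.3]
finger_gap: 13.1
time: 14.2
tcp_pos: [572.9, -6.9, 70.1]
ee_rot: [-2.309, -2.129, 0.013]
contact_force: [-14.0, -11.5, 16.7]
finger_gap: 13.2
```

```bash
python3 -m inch '[[[-0.002,-0.002,0,0,0,0,0],[-0.002,-0.002,0,0,0,0,0],[-0.002,-0.002,0,0,0,0,0.5],[-0.002,-0.002,0,0,0,0,0.5],[-0.002,-0.002,0,0,0,0,0.5],[-0.002,-0.002,0,0,0,0,0.5],[-0.002,-0.002,0,0,0,0,0.5],[-0.002,-0.002,0.04,0,0,0,0.5],[-0.002,-0.002,0.09,0,0,0,0.5],[-0.002,-0.002,0.09,0,0,0,0.5]]]' 60
python3 - <<'E'
from h import *
snap('wrist','w7.png');o=monitor.get_obs();print(o['tcp_pos'],o['contact_force'],o['wrist_torque'])
E
```

```text
time: 15.45
tcp_pos: [577.3, -5.7, 164.1]
ee_rot: [2.304, 2.127, 0.012]
contact_force: [-0.3, 0.1, -0.7]
finger_gap: 42.9
[575.74597857  -5.57907269 161.35894199] [-0.60549681  0.25878817 -0.72862591] [0.02364186 0.04530179 0.01275268]
```

View pics/w7.png

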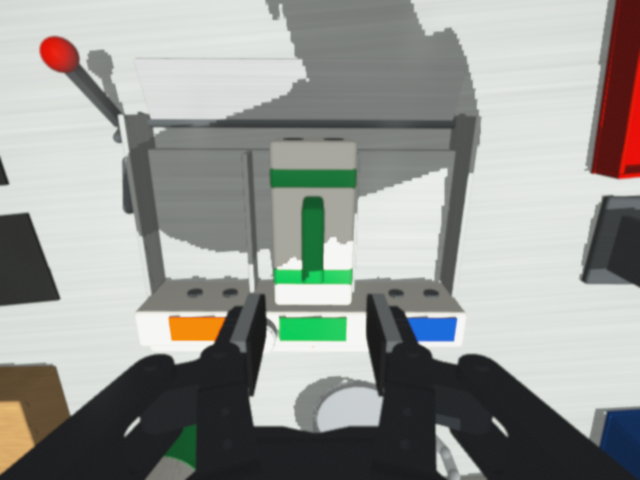

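```bash
python3 -m inch '[[[-0.008,-0.04,0,0,0,0.18,0.5],[-0.016,-0.08,0,0,0,0.36,0.5],[-0.024,-0.12,0,0,0,0.54,0.5],[-0.032,-0.16,0,0,0,0.72,0.5],[-0.04,-0.2,0,0,0,0.9,0.5],[-0.05,-0.24,0,0,0,1.08,0.5],[-0.06,-0.28,-0.01,0,0,1.26,0.5],[-0.07,-0.31,-0.02,0,0,1.44,0.5],[-0.0795,-0.332,-0.03,0,0,1.62,0.5],[-0.0795,-0.332,-0.034,0,0,1.653,0.5]]]' 60
python3 - <<'E'
from h import *
snap('wrist','w8.png')
E
```

```text
time: 16.75
tcp_pos: [493.4, -338.6, 123.1]
ee_rot: [0.002, -3.138, -0.003]
contact_force: [0.9, -0.7, 0.3]
finger_gap: 42.6
```

View pics/w8.png

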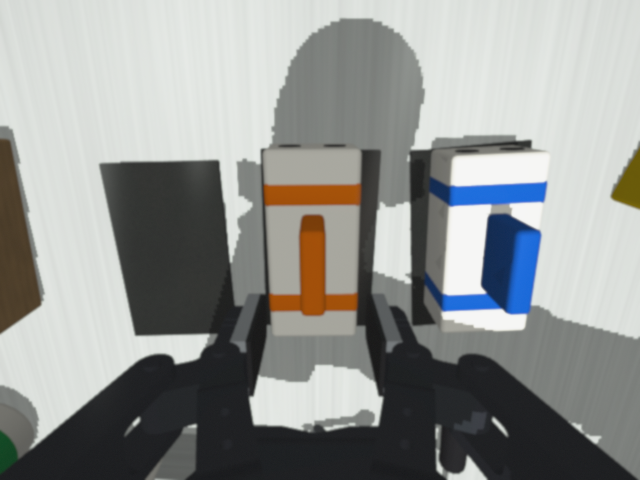

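```bash
python3 -m inch '[[[0,0,-0.035,0,0,0,0.5],[0,0,-0.07,0,0,0,0.5],[0,0,-0.07,0,0,0,0.5],[0,0,-0.07,0,0,0,0],[0,0,-0.07,0,0,0,0],[0,0,-0.07,0,0,0,0],[0,0,-0.07,0,0,0,0],[0,0,-0.03,0,0,0,0],[0,0,0.02,0,0,0,0],[0,0,0.036,0,0,0,0]]]' 60
python3 - <<'E'
from h import *
snap('wrist','w9.png');o=monitor.get_obs();print(o['tcp_pos'],o['contact_force'],o['wrist_torque'])
E
```

```text
time: 18.05
tcp_pos: [496.3, -338.6, 164.7]
ee_rot: [-0.003, 3.136, -0.004]
contact_force: [-0.1, -0.3, -4.1]
finger_gap: 12.5
[ 496.36057548 -338.66751362  165.2193909 ] [-0.09446785 -0.42212509 -0.44069155] [-0.18159174 -0.10433316  0.01795445]
```

View pics/w9.png

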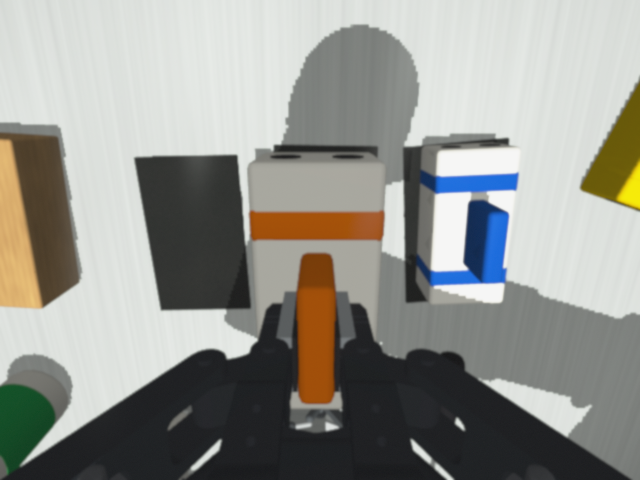

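```bash
python3 -m inch '[[[0.006,0.02,0,0,0,-0.18,0],[0.012,0.05,0,0,0,-0.36,0],[0.018,0.08,0,0,0,-0.54,0],[0.025,0.11,0,0,0,-0.72,0],[0.032,0.14,0,0,0,-0.9,0],[0.039,0.17,0,0,0,-1.08,0],[0.046,0.2,0,0,0,-1.26,0],[0.053,0.225,0,0,0,-1.44,0],[0.059,0.24,0,0,0,-1.62,0],[0.059,0.2455,0,0,0,-1.653,0]]]' 60
python3 -m inch '[[[0,0,-0.02,0,0,0,0],[0,0,-0.05,0,0,0,0],[0,0,-0.075,0,0,0,0],[0,0,-0.087,0,0,0,0],[0,0,-0.09,0,0,0,0],[0,0,-0.092,0,0,0,0],[0.002,0,-0.092,0,0,0,0],[0.004,0,-0.092,0,0,0,0],[0.006,0,-0.092,0,0,0,0],[0.008,-0.001,-0.092,0,0,0,0]]]' 60
python3 - <<'E'
from h import *
snap('wrist','w10.png');o=monitor.get_obs();print(o['tcp_pos'],o['contact_force'],o['wrist_torque'])
E
```

```text
time: 19.35
tcp_pos: [553.2, -91.1, 159.0]
ee_rot: [-2.309, -2.126, 0.003]
contact_force: [-0.2, -0.3, -2.5]
finger_gap: 13.1
time: 20.6
tcp_pos: [562.3, -93.4, 69.4]
ee_rot: [2.308, 2.131, 0.0]
contact_force: [-0.8, 0.2, -3.1]
finger_gap: 12.9
[562.51298268 -93.541916    69.39530629] [ 0.75546071  0.34369638 -2.91410069] [ 0.02699174 -0.2001844   0.01132965]
```

View pics/w10.png

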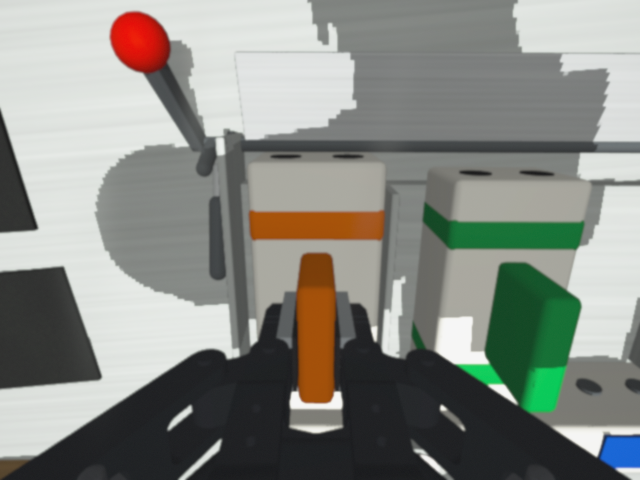

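```bash
python3 -m inch '[[[0.002,0,-0.001,0,0,0,0],[0.004,0,-0.001,0,0,0,0],[0.006,0,-0.001,0,0,0,0],[0.008,0,-0.001,0,0,0,0],[0.009,0,-0.001,0,0,0,0],[0.009,0.003,-0.001,0,0,0,0],[0.009,0.006,-0.001,0,0,0,0],[0.009,0.008,-0.001,0,0,0,0],[0.009,0.01,-0.001,0,0,0,0],[0.009,0.01,-0.001,0,0,0,0]]]' 60
```

```text
time: 21.9
tcp_pos: [563.7, -90.3, 69.6]
ee_rot: [-2.309, -2.127, 0.028]
contact_force: [-23.3, -17.7, 17.7]
finger_gap: 12.7
```

Run:
```python
from h import *
snap('wrist','w11.png');o=monitor.get_obs();print(o['tcp_pos'],o['contact_force'],o['wrist_torque'])
```

```text
[563.69900489 -90.29110347  69.54207385] [-22.48237711 -18.75983642  17.29681528] [-7.07184686  7.47476473 -0.72809525]
```

View pics/w11.png

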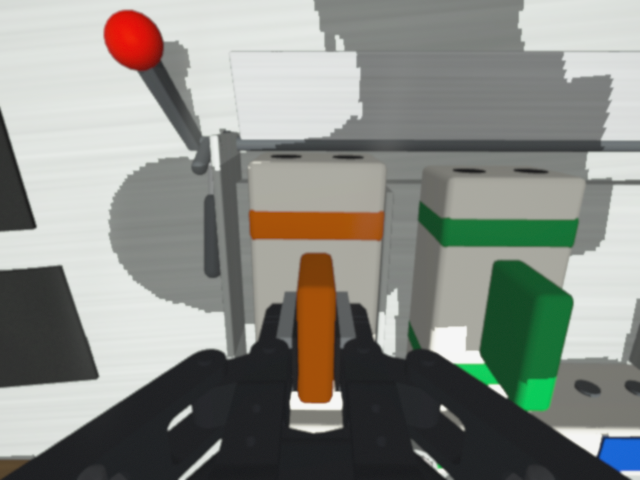

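```bash
python3 -m inch '[[[-0.003,0,0.001,0,0,0,0],[-0.006,0,0.001,0,0,0,0],[-0.008,0,0.001,0,0,0,0],[-0.008,-0.002,0.001,0,0,0,0],[-0.008,-0.002,0.001,0,0,0,0],[-0.008,0,0.001,0,0,0,0],[-0.008,0.001,0.001,0,0,0,0],[-0.008,0.001,0.001,0,0,0,0],[-0.008,0.001,0.001,0,0,0,0],[-0.008,0.001,0.001,0,0,0,0]]]' 60
```

```text
time: 23.2
tcp_pos: [563.4, -86.2, 69.8]
ee_rot: [2.305, 2.128, -0.007]
contact_force: [1.5, -15.5, -4.8]
finger_gap: 12.9
```

```bash
python3 -m inch '[[[0,-0.002,0,0,0,0,0],[0.001,-0.003,0,0,0,0,0],[0.002,-0.003,0,0,0,0,0],[0.003,-0.003,0,0,0,0,0],[0.004,-0.003,0,0,0,0,0],[0.005,-0.003,0,0,0,0,0],[0.006,-0.003,0,0,0,0,0],[0.006,-0.003,0,0,0,0,0],[0.006,-0.003,0,0,0,0,0],[0.006,-0.003,0,0,0,0,0]]]' 60
```

```text
time: 24.45
tcp_pos: [564.1, -86.8, 69.2]
ee_rot: [-2.306, -2.126, 0.014]
contact_force: [-14.7, -4.3, 8.4]
finger_gap: 12.9
```

```bash
python3 -m inch '[[[-0.003,-0.001,0,0,0,0,0],[-0.003,-0.001,0,0,0,0,0],[-0.003,-0.001,0,0,0,0,0.5],[-0.003,-0.001,0,0,0,0,0.5],[-0.003,-0.001,0,0,0,0,0.5],[-0.003,-0.001,0,0,0,0,0.5],[-0.003,-0.001,0,0,0,0,0.5],[-0.003,-0.001,0.04,0,0,0,0.5],[-0.003,-0.001,0.09,0,0,0,0.5],[-0.003,-0.001,0.09,0,0,0,0.5]]]' 60
python3 - <<'E'
from h import *
snap('wrist','w12.png')
E
```

```text
time: 25.7
tcp_pos: [568.8, -86.6, 164.1]
ee_rot: [2.303, 2.127, 0.01]
contact_force: [-0.5, 0.8, -0.3]
finger_gap: 42.8
```

View pics/w12.png

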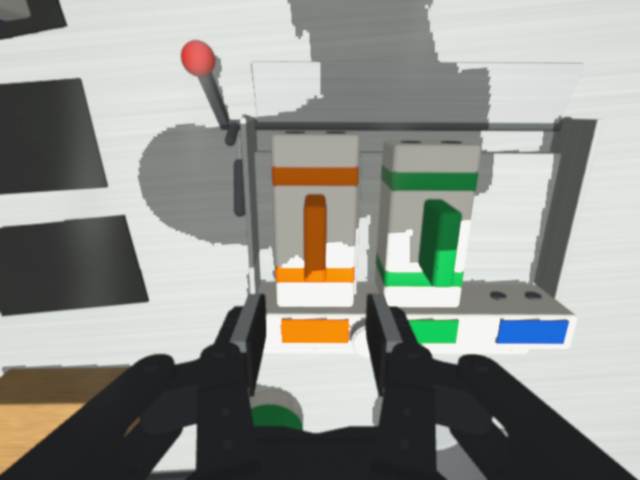

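```bash
python3 -m inch '[[[-0.015,-0.02,0,0,0,0.18,0.5],[-0.035,-0.05,0,0,0,0.36,0.5],[-0.055,-0.08,0,0,0,0.54,0.5],[-0.075,-0.11,0,0,0,0.72,0.5],[-0.1,-0.14,0,0,0,0.9,0.5],[-0.12,-0.17,0,0,0,1.08,0.5],[-0.14,-0.2,0,0,0,1.26,0.5],[-0.16,-0.225,-0.01,0,0,1.44,0.5],[-0.175,-0.245,-0.02,0,0,1.62,0.5],[-0.1835,-0.2515,-0.034,0,0,1.716,0.5]]]' 60
python3 - <<'E'
from h import *
snap('wrist','w13.png')
E
```

```text
time: 27.0
tcp_pos: [381.3, -338.5, 123.9]
ee_rot: [0.106, -3.139, -0.001]
contact_force: [0.4, 0.3, 0.8]
finger_gap: 42.8
```

View pics/w13.png

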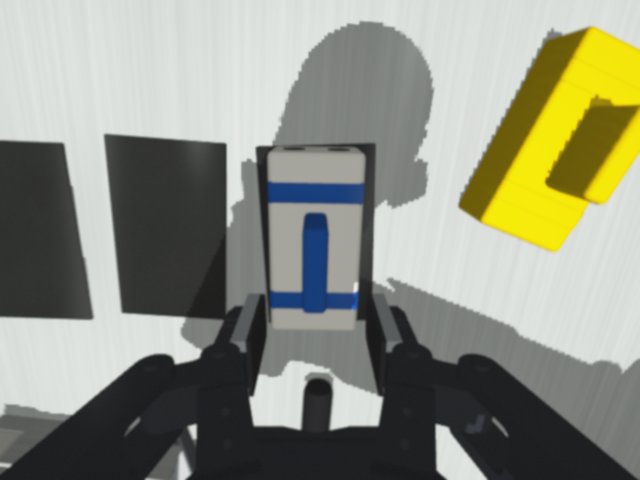

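```bash
python3 -m inch '[[[0,0,-0.035,0,0,0,0.5],[0,0,-0.07,0,0,0,0.5],[0,0,-0.07,0,0,0,0.5],[0,0,-0.07,0,0,0,0],[0,0,-0.07,0,0,0,0],[0,0,-0.07,0,0,0,0],[0,0,-0.07,0,0,0,0],[0,0,-0.03,0,0,0,0],[0,0,0.02,0,0,0,0],[0,0,0.036,0,0,0,0]]]' 60
python3 - <<'E'
from h import *
snap('wrist','w14.png')
E
```

```text
time: 28.3
tcp_pos: [383.7, -338.6, 164.5]
ee_rot: [-0.102, 3.135, -0.004]
contact_force: [0.2, 0.1, -3.3]
finger_gap: 13.3
```

View pics/w14.png

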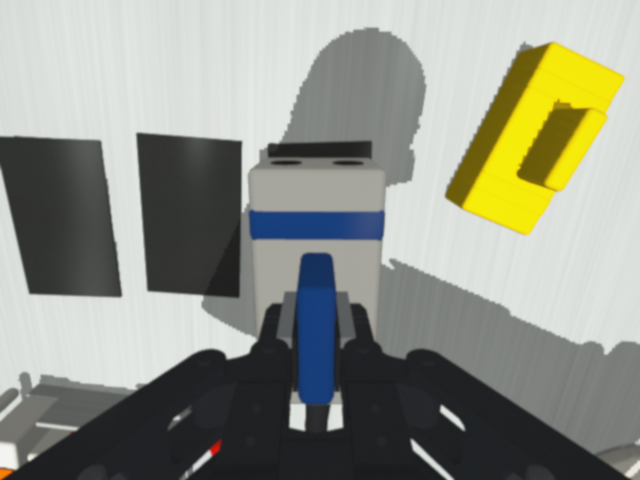

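```bash
python3 -m inch '[[[0.01,0.03,0.02,0,0,-0.18,0],[0.02,0.07,0.04,0,0,-0.36,0],[0.035,0.115,0.05,0,0,-0.54,0],[0.05,0.165,0.05,0,0,-0.72,0],[0.07,0.215,0.05,0,0,-0.9,0],[0.09,0.265,0.05,0,0,-1.08,0],[0.115,0.315,0.05,0,0,-1.26,0],[0.145,0.36,0.05,0,0,-1.44,0],[0.17,0.39,0.04,0,0,-1.62,0],[0.184,0.405,0.02,0,0,-1.716,0]]]' 60
python3 -m inch '[[[0,0,-0.03,0,0,0,0],[0,0,-0.06,0,0,0,0],[0,0,-0.09,0,0,0,0],[0,0,-0.106,0,0,0,0],[0,0,-0.11,0,0,0,0],[0,0,-0.112,0,0,0,0],[0.001,0,-0.112,0,0,0,0],[0.002,0,-0.112,0,0,0,0],[0.002,0.002,-0.112,0,0,0,0],[0.002,0.004,-0.112,0,0,0,0]]]' 60
python3 - <<'E'
from h import *
snap('wrist','w15.png')
E
```

```text
time: 29.6
tcp_pos: [567.3, 69.2, 179.8]
ee_rot: [-2.312, -2.126, 0.0]
contact_force: [-0.1, -0.2, -3.0]
finger_gap: 12.9
time: 30.85
tcp_pos: [568.6, 71.3, 69.5]
ee_rot: [2.309, 2.13, 0.001]
contact_force: [0.6, 0.2, -3.0]
finger_gap: 13.3
```

View pics/w15.png

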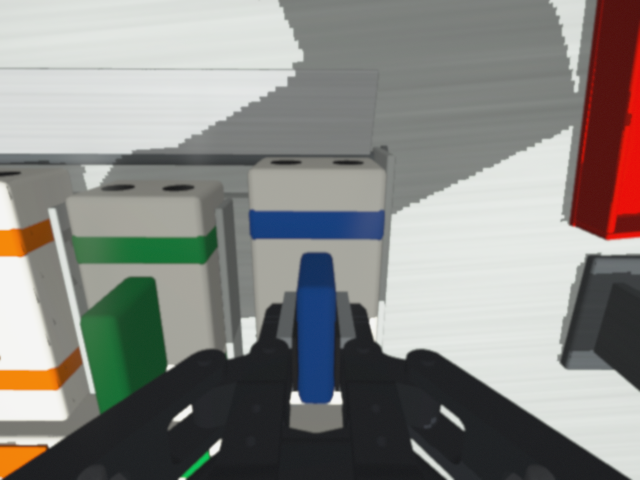

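```bash
python3 -m inch '[[[0.001,0.002,-0.001,0,0,0,0],[0.001,0.004,-0.001,0,0,0,0],[0.001,0.005,-0.001,0,0,0,0],[0.001,0.005,-0.001,0,0,0,0],[0.001,0.002,-0.001,0,0,0,0],[0.003,0.002,-0.001,0,0,0,0],[0.005,0.002,-0.001,0,0,0,0],[0.007,0.002,-0.001,0,0,0,0],[0.009,0.002,-0.001,0,0,0,0],[0.009,0.002,-0.001,0,0,0,0]]]' 60
python3 -m inch '[[[0.001,0,0,0,0,0,0],[0.002,0,0,0,0,0,0],[0.003,0,0,0,0,0,0],[0.004,0,0,0,0,0,0],[0.005,0,0,0,0,0,0],[0.005,0,0,0,0,0,0],[0.005,0,0,0,0,0,0],[0.005,0,0,0,0,0,0],[0.005,0,0,0,0,0,0],[0.005,0,0,0,0,0,0]]]' 60
```

```text
time: 32.15
tcp_pos: [576.8, 72.6, 68.6]
ee_rot: [-2.308, -2.131, 0.003]
contact_force: [-6.3, -2.1, 5.6]
finger_gap: 12.8
time: 33.4
tcp_pos: [580.9, 72.3, 68.7]
ee_rot: [-2.308, -2.13, 0.006]
contact_force: [-9.2, -1.7, 7.7]
finger_gap: 13.0
```

```bash
python3 -m inch '[[[0.001,0,0,0,0,0,0],[0.002,0,0,0,0,0,0],[0.003,0,0,0,0,0,0],[0.004,0,0,0,0,0,0],[0.004,0,0,0,0,0,0],[0.004,0.001,0,0,0,0,0],[0.004,0.002,0,0,0,0,0],[0.004,0.002,0,0,0,0,0],[0.004,0.002,0,0,0,0,0],[0.004,0.002,0,0,0,0,0]]]' 60
```

```text
time: 34.65
tcp_pos: [580.8, 72.3, 68.7]
ee_rot: [-2.306, -2.127, 0.018]
contact_force: [-23.2, -6.6, 18.8]
finger_gap: 13.1
```

```bash
python3 -m inch '[[[-0.003,0,0,0,0,0,0],[-0.004,0.001,0,0,0,0,0],[-0.004,0.001,0,0,0,0,0],[-0.004,-0.001,0,0,0,0,0],[-0.004,-0.002,0,0,0,0,0.5],[-0.004,-0.002,0,0,0,0,0.5],[-0.004,-0.002,0,0,0,0,0.5],[-0.004,-0.002,0,0,0,0,0.5],[-0.004,-0.002,0.04,0,0,0,0.5],[-0.004,-0.002,0.09,0,0,0,0.5]]]' 60
```

```text
time: 35.9
tcp_pos: [581.8, 73.0, 158.2]
ee_rot: [-2.308, -2.13, 0.004]
contact_force: [1.5, 0.2, -0.4]
finger_gap: 43.1
```

View first.

```bash
python3 -m inch '[[[-0.003,-0.02,0.02,0,0,0,0.2],[-0.006,-0.04,0.05,0,0,0,0],[-0.01,-0.06,0.08,0,0,0,0],[-0.012,-0.08,0.11,0,0,0,0],[-0.012,-0.1,0.13,0,0,0,0],[-0.012,-0.1,0.142,0,0,0,0],[-0.012,-0.1,0.142,0,0,0,0],[-0.012,-0.1,0.142,0,0,0,0],[-0.012,-0.1,0.142,0,0,0,0],[-0.012,-0.1,0.142,0,0,0,0]]]' 60
cat > unitview.py <<'E'
from ufit import *
import sys
fn=sys.argv[1]
KE=cam('wrist');snap('wrist',fn+'.png');snap('wrist')
p=(562.2,-14.8,-0.0795)
im=cv2.imread('pics/'+fn+'.png');x0,y0,w,h,f=160,40,300,235,2.55
S=np.diag([f,f,1]);S[0,2]=-x0*f;S[1,2]=-y0*f
big=cv2.resize(im[y0:y0+h,x0:x0+w],None,fx=f,fy=f,interpolation=cv2.INTER_CUBIC)
def rc(cx,cy,L,z,W=29): 
    a=[(cx-L,cy-W,z),(cx+L,cy-W,z),(cx+L,cy+W,z),(cx-L,cy+W,z)];return [(a[i],a[(i+1)%4]) for i in range(4)]
segs=[]
for cy in (89,9,-71):
    segs+=rc(10,cy,60,60)+rc(10,cy,25,98,7)
segs+=[((70,-118,70),(70,118,70)),((-66,118,46),(70,118,46)),((-66,-118,46),(70,-118,46))]
overlay(p,(S@KE[0],KE[1]),big,segs);cv2.imwrite('pics/'+fn+'o.png',big[:600,:800])
E
python3 unitview.py u1
```

```text
time: 37.15
tcp_pos: [570.4, -26.6, 299.8]
ee_rot: [-2.308, -2.131, 0.001]
contact_force: [-0.3, -0.4, -0.1]
finger_gap: -0.1
```

View pics/u1o.png

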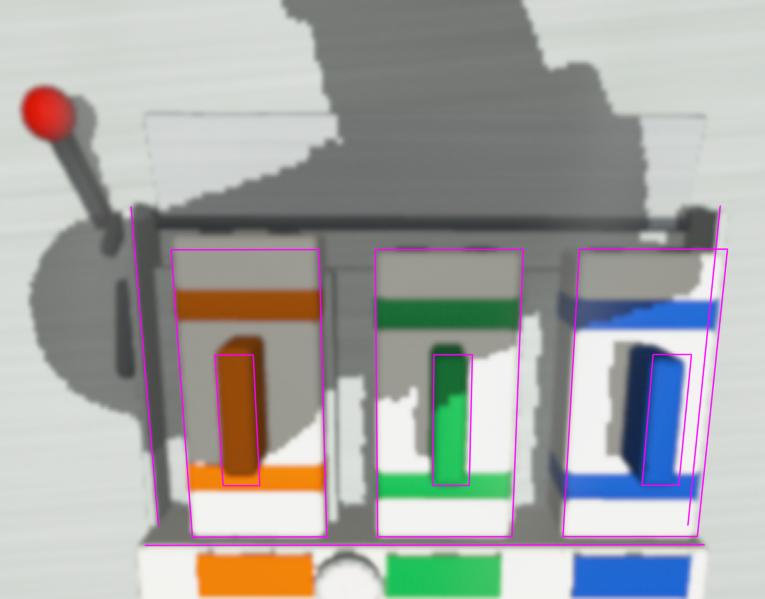

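Run:
```python
import cv2
im=cv2.imread('pics/u1.png')
cv2.imwrite('pics/u1z.png',cv2.resize(im[120:265,370:455],None,fx=4,fy=4,interpolation=cv2.INTER_CUBIC))
cv2.imwrite('pics/u1y.png',cv2.resize(im[120:265,220:375],None,fx=4,fy=4,interpolation=cv2.INTER_CUBIC))
```

```text
(no output)
```

View pics/u1z.png

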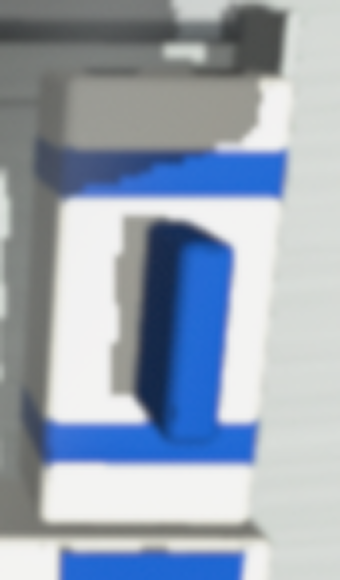

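View pics/u1y.png

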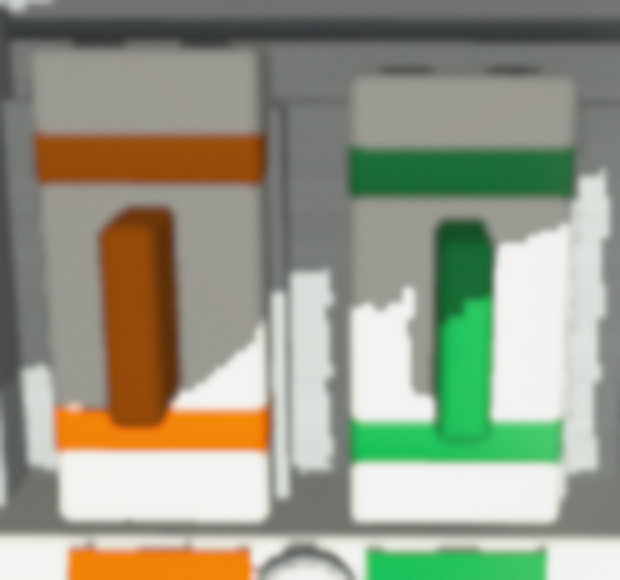

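Run:
```python
from cart import *
np.set_printoptions(precision=3,suppress=True)
KE=cam('wrist')
u=np.array([562.2,-14.8]);y=-0.0795;Ru=np.array([[np.cos(y),np.sin(y)],[-np.sin(y),np.cos(y)]])
for n,px,off in [('blue',[(70,78),(290,78),(248,521),(45,521)],(370,120)),('orange',[(33,52),(264,52),(268,521),(62,521)],(220,120)),('green',[(352,76),(575,76),(561,521),(352,521)],(220,120))]:
    c,L,W,a,b=rect(px,off,z=60,sc=4,KE=KE);print(n,Ru@(c-u),L,W,a-y,b-y-np.pi/2)
```

```text
blue [11.274 88.303] 118.23129562656482 55.48611460808027 0.004830629829441269 -0.0015908011129555089
orange [  7.885 -70.639] 124.51067710640729 57.120593177916525 -0.01486179426359123 -0.0015905304225112271
green [10.905  8.756] 118.71313351981638 56.67569042530405 -0.0006463187329392994 -0.0015908169227565327
```

```bash
python3 -m inch '[[[-0.04,-0.03,0,0,0,0,0],[-0.09,-0.06,0,0,0,0,0],[-0.14,-0.1,0,0,0,0,0],[-0.164,-0.117,-0.04,0,0,0,0],[-0.164,-0.117,-0.09,0,0,0,0],[-0.164,-0.117,-0.14,0,0,0,0],[-0.164,-0.117,-0.19,0,0,0,0],[-0.164,-0.117,-0.23,0,0,0,0],[-0.164,-0.117,-0.245,0,0,0,0],[-0.164,-0.117,-0.245,0,0,0,0]]]' 60
python3 - <<'E'
from h import *
snap('wrist','w16.png');print(monitor.get_obs()['tcp_pos'])
E
```

```text
time: 38.5
tcp_pos: [405.7, -143.9, 54.4]
ee_rot: [-2.307, -2.129, 0.003]
contact_force: [0.6, 0.0, 1.1]
finger_gap: 0.0
[ 406.64635401 -143.97147612   55.48208888]
```

View pics/w16.png

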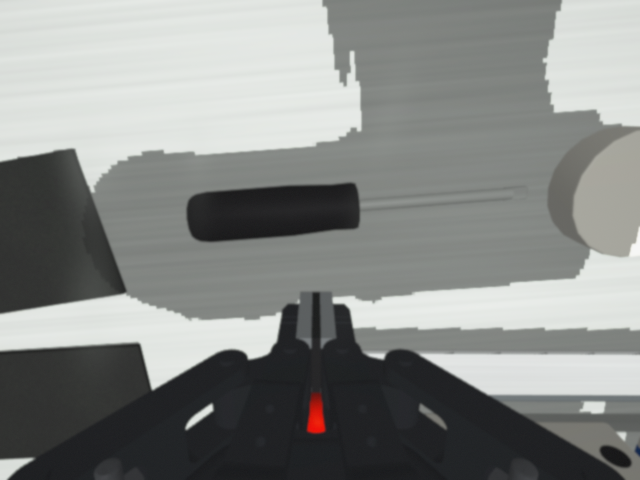

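```bash
python3 -m inch '[[[0.012,-0.001,0,0,0,0,0],[0.024,-0.002,0,0,0,0,0],[0.036,-0.003,0,0,0,0,0],[0.048,-0.004,0,0,0,0,0],[0.06,-0.005,0,0,0,0,0],[0.072,-0.006,0,0,0,0,0],[0.084,-0.007,0,0,0,0,0],[0.092,-0.007,0,0,0,0,0],[0.098,-0.008,0,0,0,0,0],[0.098,-0.008,0,0,0,0,0]]]' 60
python3 - <<'E'
from h import *
snap('wrist','w17.png');snap('side','s17.png');print(monitor.get_obs()['tcp_pos'])
E
```

```text
time: 39.8
tcp_pos: [504.9, -151.9, 55.2]
ee_rot: [2.309, 2.131, 0.0]
contact_force: [-0.6, -0.2, -0.6]
finger_gap: -0.1
[ 504.29384782 -151.86997329   55.24021221]
```

View pics/s17.png

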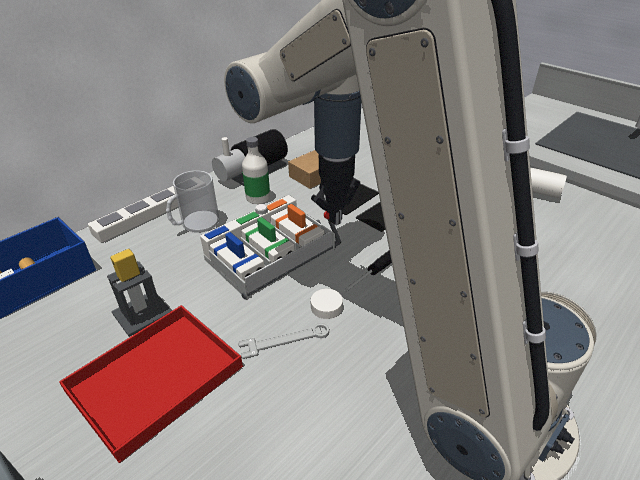

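```bash
python3 -m inch '[[[-0.005,0,0.05,0,0,0,0],[0,0.01,0.11,0,0,0.1,0.5],[0.01,0.04,0.16,0,0,0.28,0.5],[0.02,0.08,0.2,0,0,0.46,0.5],[0.035,0.13,0.23,0,0,0.64,0.5],[0.05,0.19,0.245,0,0,0.82,0.5],[0.07,0.25,0.245,0,0,1.0,0.5],[0.09,0.31,0.245,0,0,1.18,0.5],[0.11,0.36,0.245,0,0,1.36,0.5],[0.12,0.392,0.245,0,0,1.54,0.5]]]' 60
python3 -m inch '[[[0,0,0,0,0,0.031,0.5],[0,0,0,0,0,0.031,0.5],[0,0,0,0,0,0.031,0.5],[0,0,0,0,0,0.031,0.5],[0,0,0,0,0,0.031,0.5],[0,0,0,0,0,0.031,0.5],[0,0,0,0,0,0.031,0.5],[0,0,0,0,0,0.031,0.5],[0,0,0,0,0,0.031,0.5],[0,0,0,0,0,0.031,0.5]]]' 60
python3 - <<'E'
from h import *
np.set_printoptions(precision=2,suppress=True)
KE=cam('wrist')
snap('wrist','w18.png');print(monitor.get_obs()['tcp_pos'])
for n,z in [('stand_slot',102),('feeler_handle',127),('tray',0)]:
  for d in finder.spot_point('wrist',n)[:3]:print(n,d['pixel'],d['confidence'],atz('wrist',d['pixel'],z,KE))
im=cv2.imread('pics/w18.png')
E
```

```text
time: 41.15
tcp_pos: [624.5, 242.6, 299.0]
ee_rot: [-0.162, -3.136, 0.001]
contact_force: [0.2, -1.4, -0.6]
finger_gap: 42.6
time: 42.4
tcp_pos: [624.6, 240.1, 300.2]
ee_rot: [-0.126, -3.139, 0.0]
contact_force: [0.2, -0.1, -0.6]
finger_gap: 42.4
[624.56 240.13 300.26]
stand_slot [317.5, 242.5] 0.79 [625.54 277.88 102.  ]
stand_slot [416.0, 10.5] 0.36 [530.71  86.94 102.  ]
tray [441.7, 252.4] 0.89 [470.83 339.54   0.  ]
```

View pics/w18.png

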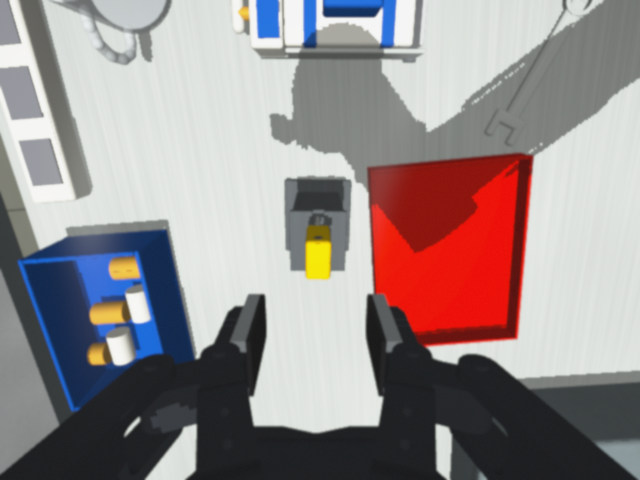

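Run:
```python
import cv2
im=cv2.imread('pics/w18.png')
cv2.imwrite('pics/w18z.png',cv2.resize(im[165:290,270:370],None,fx=5,fy=4.8,interpolation=cv2.INTER_CUBIC))
```

```text
(no output)
```

View pics/w18z.png

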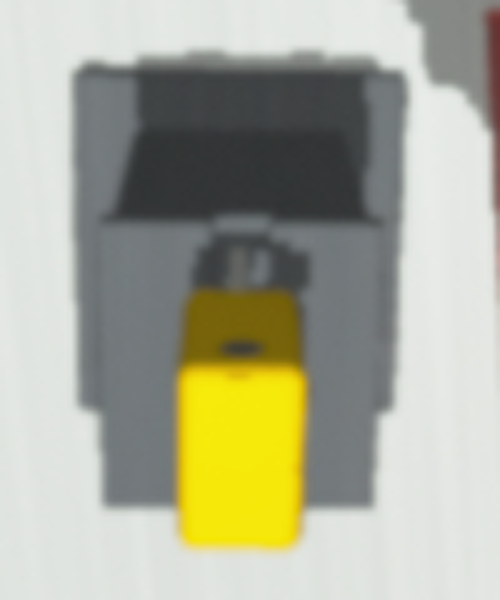

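Run:
```python
from h import *
np.set_printoptions(precision=3,suppress=True)
KE=cam('wrist')
def rr(px,z):
    P=np.array([atz('wrist',(270+p[0]/5,165+p[1]/4.8),z,KE)[:2] for p in px])
    l=((P[3]-P[0])+(P[2]-P[1]))/2;s=((P[1]-P[0])+(P[2]-P[3]))/2
    print(P.mean(0),np.linalg.norm(l),np.linalg.norm(s),np.arctan2(l[1],l[0]),np.arctan2(s[1],s[0]))
rr([(178,367),(306,367),(299,547),(184,547)],152)
rr([(103,218),(380,218),(372,507),(103,507)],102)
rr([(75,70),(407,70),(392,408),(80,408)],8)
rr([((370-270)*5,(168-165)*4.8),((531-270)*5,(155-165)*4.8),((519-270)*5,(339-165)*4.8),((375-270)*5,(346-165)*4.8)],30)
```

```text
[624.942 276.626] 34.10301516475347 20.516276648137474 1.4895766422112957 3.0607048141357858
[625.072 276.723] 61.95807373947675 53.12827002245412 1.4791014493953731 3.0606861839722423
[624.799 276.503] 88.35608511739336 78.13086735195974 1.477756486803797 3.060660678256882
[472.699 337.086] 232.778199329506 180.96533665698374 1.5852846817013218 3.1289603945543703
```

```bash
python3 -m inch '[[[0,0.0365,-0.03,0,0,-0.004,0.6],[0,0.0365,-0.08,0,0,-0.004,0.6],[0,0.0365,-0.12,0,0,-0.004,0.6],[0,0.0365,-0.15,0,0,-0.004,0.6],[0,0.0365,-0.175,0,0,-0.004,0.6],[0,0.0365,-0.185,0,0,-0.004,0.6],[0,0.0365,-0.185,0,0,-0.004,0.6],[0,0.0365,-0.185,0,0,-0.004,0.6],[0,0.0365,-0.185,0,0,-0.004,0],[0,0.0365,-0.185,0,0,-0.004,0]]]' 40
python3 - <<'E'
from h import *
snap('wrist','w19.png');print(monitor.get_obs()['tcp_pos'])
E
```

```text
time: 43.85
tcp_pos: [625.0, 276.8, 116.3]
ee_rot: [0.132, 3.137, 0.001]
contact_force: [0.5, -0.5, 2.0]
finger_gap: 21.8
[624.96228021 276.83085053 116.25868014]
```

View pics/w19.png

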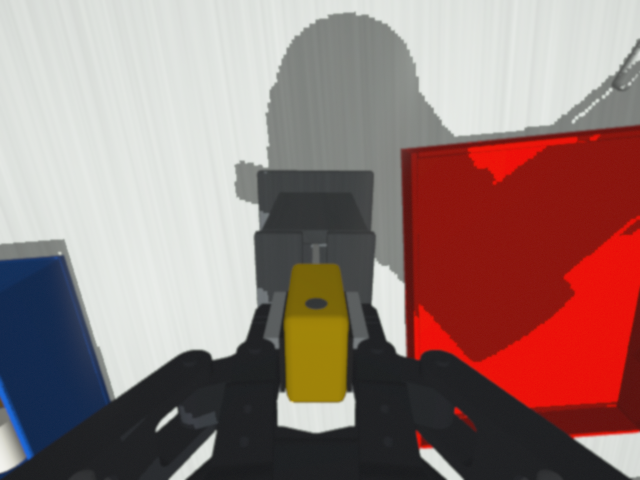

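```bash
python3 -m inch '[[[0,0,0.02,0,0,0,0],[0,0,0.06,0,0,0,0],[0,0,0.1,0,0,0,0],[0,0,0.12,0,0,0,0],[-0.02,-0.035,0.12,0,0,0.004,0],[-0.045,-0.08,0.12,0,0,0.004,0],[-0.07,-0.125,0.12,0,0,0.004,0],[-0.09,-0.165,0.11,0,0,0.004,0],[-0.105,-0.19,0.09,0,0,0.004,0],[-0.109,-0.1985,0.07,0,0,0.004,0]]]' 40
python3 - <<'E'
from h import *
snap('wrist');snap('wrist');snap('wrist');snap('wrist');snap('wrist','w20.png');o=monitor.get_obs();print(o['tcp_pos'],o['contact_force'],R.from_rotvec(o['ee_rot']).as_matrix()[:,0])
E
```

```text
time: 45.15
tcp_pos: [514.5, 76.7, 185.2]
ee_rot: [0.128, 3.138, 0.001]
contact_force: [0.4, 1.2, -1.5]
finger_gap: 21.4
[516.23712792  78.53160012 186.11533204] [ 0.25453874 -0.26624459 -0.10222541] [-0.99682953  0.0795574  -0.00122523]
```

View pics/w20.png

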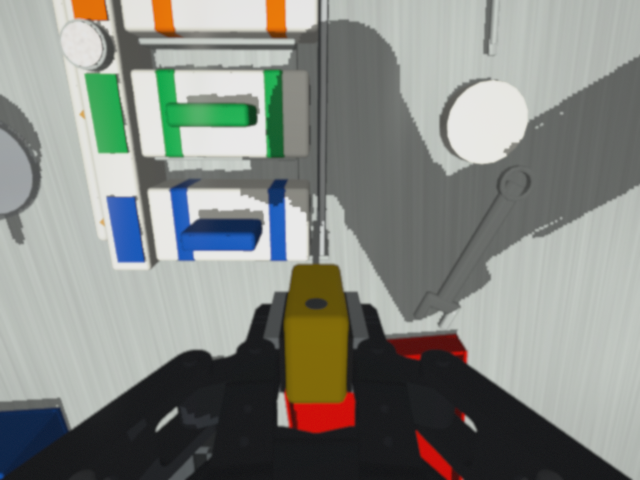

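```bash
cat > gapview.py <<'E'
from ufit import *
import sys
fn=sys.argv[1]
o=monitor.get_obs();print(o['tcp_pos'],o['contact_force'])
KE=cam('wrist');snap('wrist',fn+'.png')
p=(562.2,-14.8,-0.0795)
im=cv2.imread('pics/'+fn+'.png');x0,y0,w,h,f=220,0,200,280,4
x0=int(sys.argv[2]) if len(sys.argv)>2 else 230
y0=int(sys.argv[3]) if len(sys.argv)>3 else 130
w,h=160,140
S=np.diag([f,f,1]);S[0,2]=-x0*f;S[1,2]=-y0*f
big=cv2.resize(im[y0:y0+h,x0:x0+w],None,fx=f,fy=f,interpolation=cv2.INTER_CUBIC)
segs=[((-58,-116,52),(-58,116,52)),((-50,60,60),(-50,118,60)),((-50,-20,60),(-50,38,60)),((-56,-100,60),(-56,-42,60)),((70,-118,70),(70,118,70))]
overlay(p,(S@KE[0],KE[1]),big,segs);cv2.imwrite('pics/'+fn+'o.png',big)
E
python3 gapview.py g1
```

```text
[516.23712792  78.53160012 186.11533204] [ 0.25453874 -0.26624459 -0.10222541]
```

View pics/g1o.png

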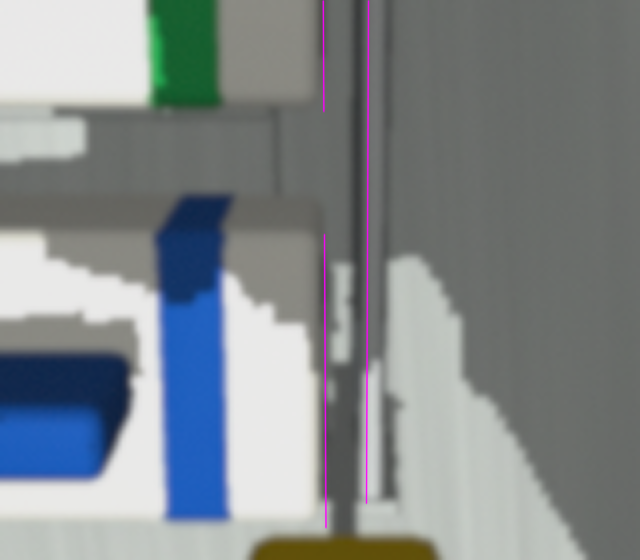

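```bash
python3 -m inch '[[[0.0005,0,-0.005,0,0,0,0],[0.0005,0,-0.01,0,0,0,0],[0.0005,0,-0.013,0,0,0,0],[0.0005,0,-0.016,0,0,0,0],[0.0005,0,-0.017,0,0,0,0],[0.0005,0,-0.017,0,0,0,0],[0.0005,0,-0.017,0,0,0,0],[0.0005,0,-0.017,0,0,0,0],[0.0005,0,-0.017,0,0,0,0],[0.0005,0,-0.017,0,0,0,0]]]' 40
python3 gapview.py g2 230 160
```

```text
time: 46.7
tcp_pos: [516.0, 78.1, 168.3]
ee_rot: [-0.126, -3.139, -0.0]
contact_force: [0.5, -0.3, -1.3]
finger_gap: 21.4
[516.03862234  78.12446821 168.27787261] [ 0.46837296 -0.29141628 -1.31280965]
```

View pics/g2o.png

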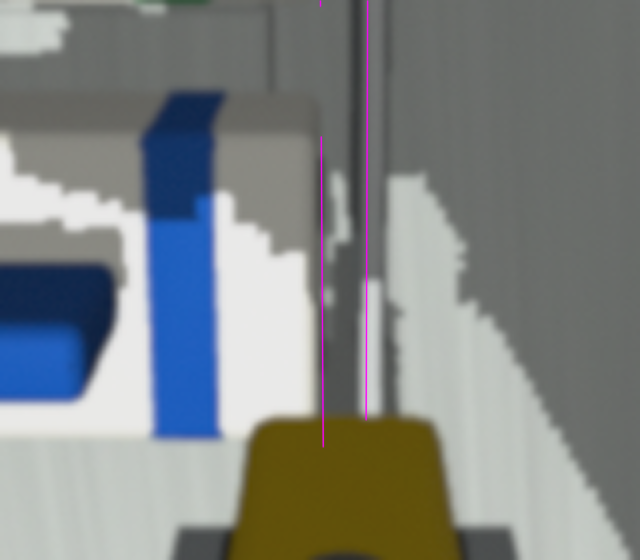

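```bash
python3 -m inch '[[[0.0003,0,-0.002,0,0,0,0],[0.0003,0,-0.004,0,0,0,0],[0.0003,0,-0.005,0,0,0,0],[0.0003,0,-0.006,0,0,0,0],[0.0003,0,-0.007,0,0,0,0],[0.0003,0,-0.007,0,0,0,0],[0.0003,0,-0.007,0,0,0,0],[0.0003,0,-0.007,0,0,0,0],[0.0003,0,-0.007,0,0,0,0],[0.0003,0,-0.007,0,0,0,0]]]' 40
```

```text
time: 48.0
tcp_pos: [516.4, 78.1, 161.3]
ee_rot: [-0.126, -3.139, 0.0]
contact_force: [-0.1, -0.0, -1.1]
finger_gap: 21.4
```

```bash
python3 -m inch '[[[0,0,-0.001,0,0,0,0],[0,0,-0.002,0,0,0,0],[0,0,-0.003,0,0,0,0],[0,0,-0.004,0,0,0,0],[0,0,-0.005,0,0,0,0],[0,0,-0.006,0,0,0,0],[0,0,-0.007,0,0,0,0],[0,0,-0.007,0,0,0,0],[0,0,-0.007,0,0,0,0],[0,0,-0.007,0,0,0,0]]]' 40
```

```text
time: 49.25
tcp_pos: [516.4, 78.1, 154.3]
ee_rot: [0.126, 3.139, 0.0]
contact_force: [-0.4, -0.1, -1.0]
finger_gap: 21.6
```

```bash
python3 -m inch '[[[0,0,-0.002,0,0,0,0],[0,0,-0.005,0,0,0,0],[0,0,-0.008,0,0,0,0],[0,0,-0.011,0,0,0,0],[0,0,-0.014,0,0,0,0],[0,0,-0.017,0,0,0,0],[0,0,-0.02,0,0,0,0],[0,0,-0.023,0,0,0,0],[0,0,-0.026,0,0,0,0],[0,0,-0.029,0,0,0,0]]]' 40
python3 gapview.py g3 230 190
```

```text
time: 50.5
tcp_pos: [516.3, 78.1, 125.1]
ee_rot: [-0.126, -3.139, 0.0]
contact_force: [-0.0, 0.1, -1.6]
finger_gap: 21.6
[516.33592143  78.08695535 125.06906921] [-0.02288542  0.11712742 -1.58439734]
```

View pics/g3.png

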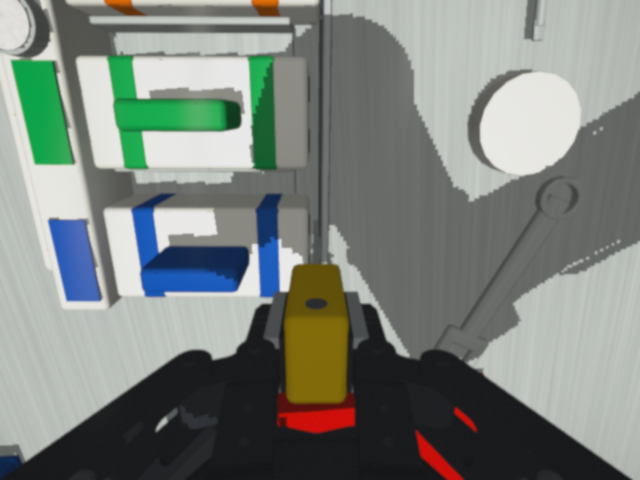

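```bash
python3 -m inch '[[[0,0,0,0,0,0,0],[0,0,0.03,0,0,0,0],[0,0,0.055,0,0,0,0],[-0.003,-0.035,0.055,0,0,0,0],[-0.0063,-0.07,0.055,0,0,0,0],[-0.0063,-0.0797,0.055,0,0,0,0],[-0.0063,-0.0797,0.045,0,0,0,0],[-0.0063,-0.0797,0.04,0,0,0,0],[-0.0063,-0.0797,0.04,0,0,0,0],[-0.0063,-0.0797,0.04,0,0,0,0]]]' 40
python3 gapview.py g4 230 140
```

```text
time: 51.8
tcp_pos: [510.2, -1.1, 165.3]
ee_rot: [0.124, 3.139, -0.0]
contact_force: [0.1, 0.5, -0.9]
finger_gap: 21.6
[510.21033371  -1.10524611 165.29747882] [ 0.09352369  0.5041806  -0.90182727]
```

View pics/g4o.png

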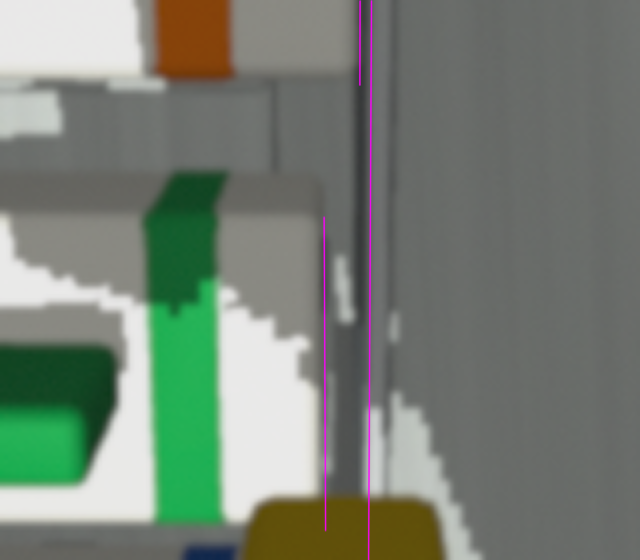

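```bash
python3 -m inch '[[[0,0,-0.001,0,0,0,0],[0,0,-0.003,0,0,0,0],[0,0,-0.004,0,0,0,0],[0,0,-0.005,0,0,0,0],[0,0,-0.006,0,0,0,0],[0,0,-0.007,0,0,0,0],[0,0,-0.007,0,0,0,0],[0,0,-0.007,0,0,0,0],[0,0,-0.007,0,0,0,0],[0,0,-0.007,0,0,0,0]]]' 40
python3 -m inch '[[[0,0,-0.001,0,0,0,0],[0,0,-0.002,0,0,0,0],[0,0,-0.003,0,0,0,0],[0,0,-0.004,0,0,0,0],[0,0,-0.004,0,0,0,0],[0,0,-0.004,0,0,0,0],[0,0,-0.004,0,0,0,0],[0,0,-0.004,0,0,0,0],[0,0,-0.004,0,0,0,0],[0,0,-0.004,0,0,0,0]]]' 40
```

```text
time: 53.1
tcp_pos: [510.1, -1.6, 158.3]
ee_rot: [0.126, 3.139, -0.0]
contact_force: [0.7, 0.7, 0.1]
finger_gap: 21.5
time: 54.35
tcp_pos: [510.1, -1.6, 154.3]
ee_rot: [-0.126, -3.139, 0.0]
contact_force: [-0.1, -1.0, -1.2]
finger_gap: 21.7
```

```bash
python3 -m inch '[[[0,0,-0.003,0,0,0,0],[0,0,-0.006,0,0,0,0],[0,0,-0.01,0,0,0,0],[0,0,-0.014,0,0,0,0],[0,0,-0.018,0,0,0,0],[0,0,-0.022,0,0,0,0],[0,0,-0.026,0,0,0,0],[0,0,-0.029,0,0,0,0],[0,0,-0.029,0,0,0,0],[0,0,-0.029,0,0,0,0]]]' 40
python3 -m inch '[[[0,0,0,0,0,0,0],[0,0,0.03,0,0,0,0],[0,0,0.055,0,0,0,0],[-0.003,-0.035,0.055,0,0,0,0],[-0.0063,-0.07,0.055,0,0,0,0],[-0.0063,-0.0797,0.055,0,0,0,0],[-0.0063,-0.0797,0.045,0,0,0,0],[-0.0063,-0.0797,0.042,0,0,0,0],[-0.0063,-0.0797,0.042,0,0,0,0],[-0.0063,-0.0797,0.042,0,0,0,0]]]' 40
python3 gapview.py g5 230 140
```

```text
time: 55.6
tcp_pos: [510.2, -1.6, 125.4]
ee_rot: [0.126, 3.139, 0.0]
contact_force: [0.3, 0.9, -1.9]
finger_gap: 21.5
time: 56.85
tcp_pos: [504.0, -80.8, 167.4]
ee_rot: [0.124, 3.139, -0.0]
contact_force: [-0.2, -0.1, -1.6]
finger_gap: 21.6
[503.95331512 -80.78925159 167.38801603] [-0.17664596 -0.11318556 -1.55271657]
```

View pics/g5o.png

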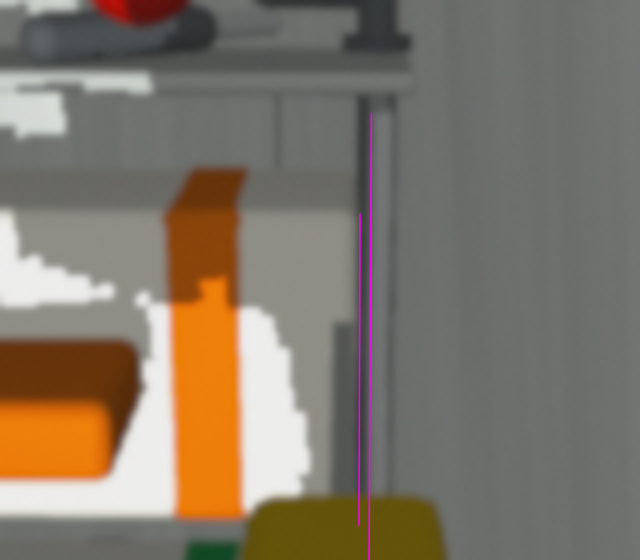

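```bash
python3 -m inch '[[[0,0,-0.001,0,0,0,0],[0,0,-0.002,0,0,0,0],[0,0,-0.003,0,0,0,0],[0,0,-0.003,0,0,0,0],[0,0,-0.003,0,0,0,0],[0,0,-0.003,0,0,0,0],[0,0,-0.003,0,0,0,0],[0,0,-0.003,0,0,0,0],[0,0,-0.003,0,0,0,0],[0,0,-0.003,0,0,0,0]]]' 40
python3 -m inch '[[[0,0,-0.001,0,0,0,0],[0,0,-0.001,0,0,0,0],[0,0,-0.001,0,0,0,0],[0,0,-0.001,0,0,0,0],[0,0,-0.001,0,0,0,0],[0,0,-0.001,0,0,0,0],[0,0,-0.001,0,0,0,0],[0,0,-0.001,0,0,0,0],[0,0,-0.001,0,0,0,0],[0,0,-0.001,0,0,0,0]]]' 40
```

```text
time: 58.15
tcp_pos: [503.8, -81.3, 164.3]
ee_rot: [0.126, 3.139, 0.0]
contact_force: [-0.2, 0.1, -0.7]
finger_gap: 21.6
time: 59.4
tcp_pos: [503.9, -81.4, 164.1]
ee_rot: [0.125, 3.138, -0.0]
contact_force: [-1.8, -0.3, 6.1]
finger_gap: 21.6
```

```bash
python3 -m inch '[[[0,0,-0.0005,0,0,0,0],[0,0,-0.001,0,0,0,0],[0,0,-0.001,0,0,0,0],[0,0,-0.001,0,0,0,0],[0,0,-0.001,0,0,0,0],[0,0,-0.001,0,0,0,0],[0,0,-0.001,0,0,0,0],[0,0,-0.001,0,0,0,0],[0,0,-0.001,0,0,0,0],[0,0,-0.001,0,0,0,0]]]' 40
python3 unitview.py u2
```

```text
time: 60.65
tcp_pos: [504.0, -81.5, 164.1]
ee_rot: [0.125, 3.137, -0.001]
contact_force: [-4.6, 1.8, 9.7]
finger_gap: 21.9
```

View pics/u2.png

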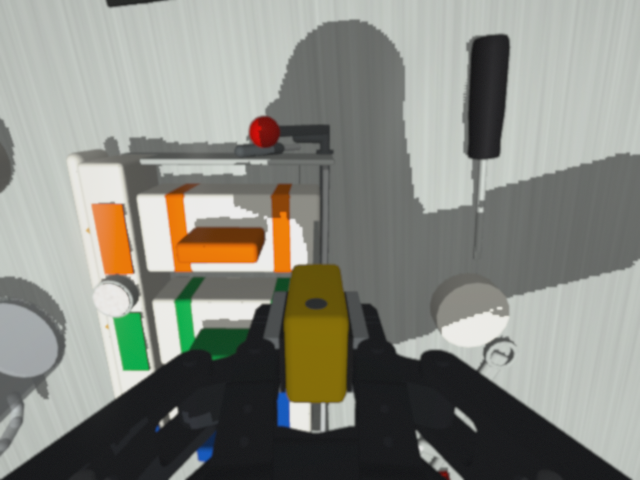

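```bash
python3 -m inch '[[[0,0,0.03,0,0,0,0],[0,0,0.075,0,0,0,0],[0.016,0.046,0.076,0,0,0,0],[0.032,0.095,0.076,0,0,0,0],[0.05,0.145,0.076,0,0,0,0],[0.066,0.195,0.076,0,0,0,0],[0.084,0.245,0.076,0,0,0,0],[0.1,0.295,0.076,0,0,0,0],[0.114,0.338,0.076,0,0,-0.004,0],[0.1208,0.3579,0.076,0,0,-0.004,0]]]' 40
python3 -m inch '[[[0,0,0,0,0,0,0],[0,0,0,0,0,0,0],[0,0,0,0,0,0,0],[0,0,0,0,0,0,0],[0,0,-0.01,0,0,0,0],[0,0,-0.017,0,0,0,0],[0,0,-0.023,0,0,0,0],[0,0,-0.023,0,0,0,0],[0,0,-0.023,0,0,0,0],[0,0,-0.023,0,0,0,0]]]' 40
python3 - <<'E'
from h import *
o=monitor.get_obs();print(o['tcp_pos'],o['contact_force'])
snap('wrist','w21.png')
E
```

```text
time: 62.0
tcp_pos: [624.6, 279.2, 236.3]
ee_rot: [-0.129, -3.137, 0.001]
contact_force: [0.0, -0.8, -1.5]
finger_gap: 21.3
time: 63.25
tcp_pos: [624.7, 276.7, 215.7]
ee_rot: [0.132, 3.138, 0.001]
contact_force: [1.0, -0.3, -1.2]
finger_gap: 21.4
[624.69823723 276.74492573 215.6708946 ] [ 1.00539957 -0.30773002 -1.23003722]
```

View pics/w21.png

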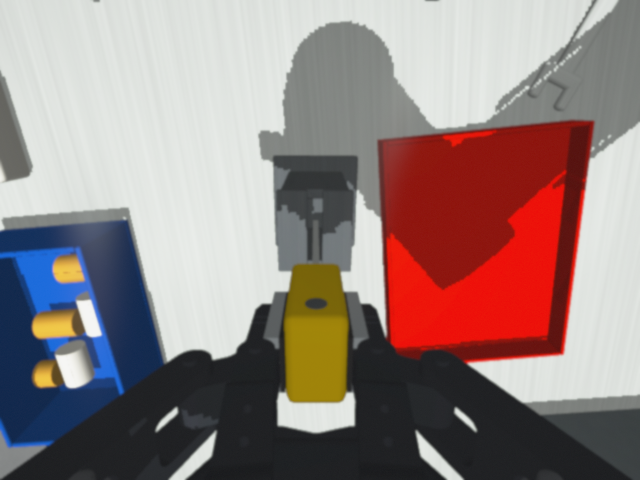

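```bash
python3 -m inch '[[[0,0,-0.006,0,0,0,0],[0,0,-0.012,0,0,0,0],[0,0,-0.018,0,0,0,0],[0,0,-0.024,0,0,0,0],[0,0,-0.03,0,0,0,0],[0,0,-0.036,0,0,0,0],[0,0,-0.042,0,0,0,0],[0,0,-0.048,0,0,0,0],[0,0,-0.054,0,0,0,0],[0,0,-0.06,0,0,0,0]]]' 40
python3 -m inch '[[[0,0,-0.01,0,0,0,0],[0,0,-0.02,0,0,0,0],[0,0,-0.028,0,0,0,0],[0,0,-0.034,0,0,0,0],[0,0,-0.038,0,0,0,0],[0,0,-0.038,0,0,0,0],[0,0,-0.038,0,0,0,0],[0,0,-0.038,0,0,0,0],[0,0,-0.038,0,0,0,0],[0,0,-0.038,0,0,0,0]]]' 40
```

```text
time: 64.55
tcp_pos: [624.6, 276.6, 154.9]
ee_rot: [-0.132, -3.139, 0.0]
contact_force: [-0.0, 0.4, -1.5]
finger_gap: 21.1
time: 65.8
tcp_pos: [624.6, 276.6, 117.4]
ee_rot: [0.132, 3.139, 0.0]
contact_force: [0.4, -0.9, -1.1]
finger_gap: 21.5
```

```bash
python3 -m inch '[[[0,0,-0.001,0,0,0,0],[0,0,-0.001,0,0,0,0],[0,0,-0.001,0,0,0,0.6],[0,0,-0.001,0,0,0,0.6],[0,0,-0.001,0,0,0,0.6],[0,0,-0.001,0,0,0,0.6],[0,0,0.02,0,0,0,0.6],[0,0,0.06,0,0,0,0.6],[0,0,0.1,0,0,0,0.6],[0,0,0.14,0,0,0,0.6]]]' 40
python3 - <<'E'
from h import *
o=monitor.get_obs();print(o['tcp_pos'],o['contact_force'])
snap('wrist','w22.png')
E
```

```text
time: 67.05
tcp_pos: [624.4, 276.5, 258.8]
ee_rot: [0.132, 3.139, 0.0]
contact_force: [0.5, 0.4, -0.3]
finger_gap: 51.2
[624.41480912 276.49699324 258.76474416] [ 0.45655733  0.43977108 -0.27719892]
```

View pics/w22.png

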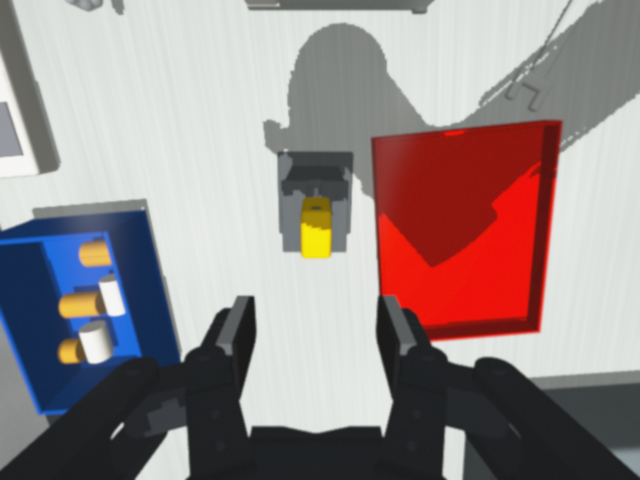

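```bash
python3 -m inch '[[[-0.004,-0.03,0,0,0,-0.18,0.5],[-0.01,-0.07,0,0,0,-0.36,0.5],[-0.018,-0.115,0,0,0,-0.54,0.5],[-0.026,-0.16,0,0,0,-0.72,0.5],[-0.034,-0.21,0,0,0,-0.9,0.5],[-0.042,-0.26,0,0,0,-1.08,0.5],[-0.05,-0.31,0,0,0,-1.26,0.5],[-0.057,-0.345,-0.04,0,0,-1.44,0.5],[-0.0605,-0.3631,-0.09,0,0,-1.567,0.5],[-0.0605,-0.3631,-0.12,0,0,-1.567,0.5]]]' 60
python3 - <<'E'
from h import *
for i in range(3): snap('wrist')
o=monitor.get_obs();print(o['tcp_pos'],o['contact_force'])
snap('wrist','w23.png')
E
```

```text
time: 68.35
tcp_pos: [562.4, -87.9, 134.8]
ee_rot: [-2.311, -2.125, 0.003]
contact_force: [-0.2, 0.2, 0.3]
finger_gap: 42.4
[563.1078616  -86.78061355 136.28930757] [ 0.18644517  0.52042221 -0.07835172]
```

View pics/w23.png

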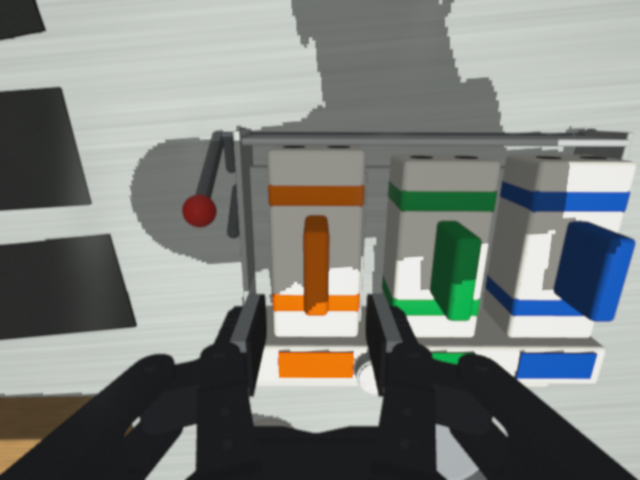

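```bash
python3 -m inch '[[[0,0,-0.035,0,0,0,0.5],[0,0,-0.068,0,0,0,0.5],[0,0,-0.068,0,0,0,0.5],[0,0,-0.068,0,0,0,0],[0,0,-0.068,0,0,0,0],[0,0,-0.068,0,0,0,0],[0,0,-0.068,0,0,0,0],[0,0,-0.068,0,0,0,0],[0,0,-0.064,0,0,0,0],[0,0,-0.056,0,0,0,0]]]' 60
python3 -m inch '[[[0,0,0.01,0,0,0,0],[0,0,0.022,0,0,0,0],[0,0,0.036,0,0,0,0],[0,0,0.05,0,0,0,0],[0,0,0.07,0,0,0,0],[0,0,0.09,0,0,0,0],[0,0,0.105,0,0,0,0],[0,0,0.105,0,0,0,0],[0,0,0.105,0,0,0,0],[0,0,0.105,0,0,0,0]]]' 60
python3 - <<'E'
from h import *
o=monitor.get_obs();print(o['tcp_pos'],o['contact_force'])
snap('wrist','w24.png')
E
```

```text
time: 69.8
tcp_pos: [563.9, -86.5, 81.0]
ee_rot: [-2.309, -2.13, 0.001]
contact_force: [1.6, -1.0, -5.3]
finger_gap: 13.0
time: 71.05
tcp_pos: [563.5, -86.5, 185.3]
ee_rot: [-2.308, -2.13, 0.002]
contact_force: [-0.0, 0.4, -2.7]
finger_gap: 12.9
[563.50730408 -86.46173645 185.27584515] [-0.02651074  0.38919144 -2.67180824]
```

View pics/w24.png

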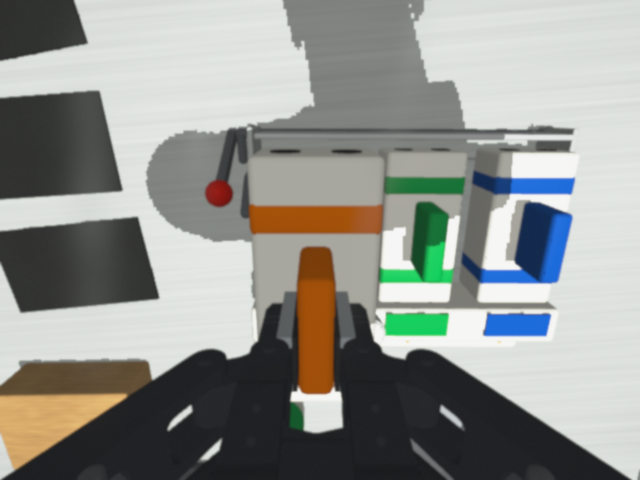

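```bash
python3 -m inch '[[[-0.008,0.035,0,0,0,0.01,0],[-0.018,0.08,0,0,0,0.02,0],[-0.028,0.13,0,0,0,0.03,0],[-0.04,0.18,0,0,0,0.04,0],[-0.05,0.23,0,0,0,0.05,0],[-0.061,0.28,0,0,0,0.06,0],[-0.072,0.33,0,0,0,0.07,0],[-0.082,0.38,0,0,0,0.08,0],[-0.092,0.415,0,0,0,0.08,0],[-0.092,0.4245,0,0,0,0.08,0]]]' 60
python3 -m inch '[[[0,0,-0.02,0,0,0,0],[0,0,-0.06,0,0,0,0],[0,0,-0.095,0,0,0,0],[0,0,-0.115,0,0,0,0],[0,0,-0.122,0,0,0,0],[0,0,-0.126,0,0,0,0],[0,0,-0.127,0,0,0,0],[0,0,-0.128,0,0,0,0],[0,0,-0.128,0,0,0,0],[0,0,-0.128,0,0,0,0]]]' 60
python3 - <<'E'
from h import *
o=monitor.get_obs();print(o['tcp_pos'],o['contact_force'])
snap('wrist','w25.png')
E
```

```text
time: 72.35
tcp_pos: [471.1, 339.9, 185.5]
ee_rot: [-2.219, -2.224, 0.002]
contact_force: [0.2, -0.8, -2.2]
finger_gap: 12.8
time: 73.6
tcp_pos: [472.4, 338.2, 59.9]
ee_rot: [2.221, 2.221, 0.003]
contact_force: [-3.5, -2.7, 5.7]
finger_gap: 13.1
[472.41056885 338.1911601   59.85810716] [-3.48192246 -2.68842603  5.68948494]
```

View pics/w25.png

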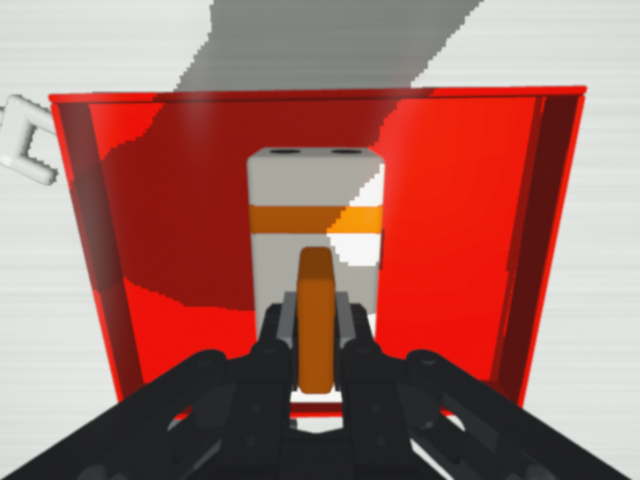

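```bash
python3 -m inch '[[[0,0,0,0,0,0,0.5],[0,0,0,0,0,0,0.5],[0,0,0,0,0,0,0.5],[0,0,0,0,0,0,0.5],[0,0,0,0,0,0,0.5],[0,0,0.03,0,0,0,0.5],[0,0,0.08,0,0,0,0.5],[0,0,0.13,0,0,0,0.5],[0,0,0.18,0,0,0,0.5],[0,-0.03,0.23,0,0,0,0.5]]]' 60
python3 -m inch '[[[0.01,-0.04,0.01,0,0,-0.08,0.5],[0.02,-0.09,0.01,0,0,-0.08,0.5],[0.04,-0.14,0.01,0,0,-0.08,0.5],[0.05,-0.18,0.01,0,0,-0.08,0.5],[0.06,-0.22,0.01,0,0,-0.08,0.5],[0.07,-0.26,0.01,0,0,-0.08,0.5],[0.08,-0.3,0.01,0,0,-0.08,0.5],[0.099,-0.335,0.01,0,0,-0.08,0.5],[0.099,-0.335,0.01,0,0,-0.08,0.5],[0.099,-0.335,0.01,0,0,-0.08,0.5]]]' 60
python3 unitview.py u3
python3 - <<'E'
from h import *
o=monitor.get_obs();print(o['tcp_pos'],o['contact_force'])
snap('top','t3.png')
E
```

```text
time: 74.9
tcp_pos: [471.7, 308.6, 289.3]
ee_rot: [-2.22, -2.223, 0.001]
contact_force: [0.9, 0.1, 0.5]
finger_gap: 42.9
time: 76.15
tcp_pos: [571.0, -26.9, 298.1]
ee_rot: [-2.309, -2.13, 0.0]
contact_force: [0.1, -0.4, 1.2]
finger_gap: 42.7
[570.87870158 -26.30329567 298.46147013] [-0.97829507  0.19753858 -0.08611543]
```

View pics/u3.png

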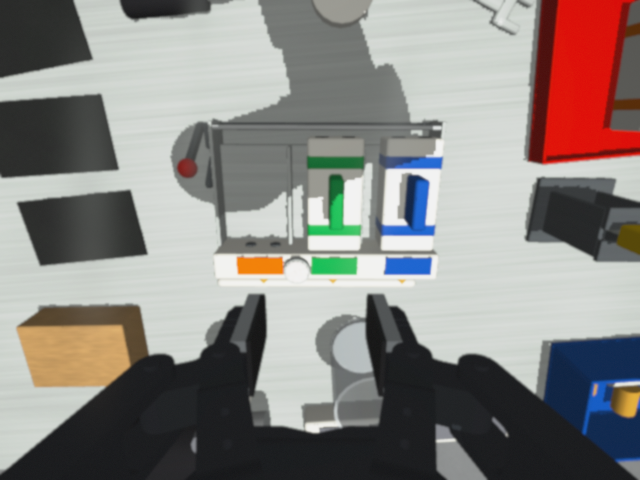

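View pics/u3o.png

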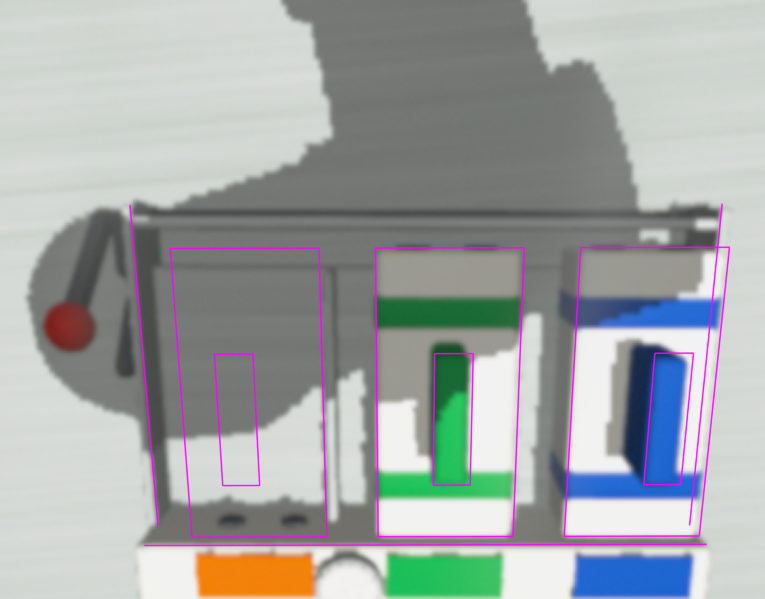

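View pics/t3.png

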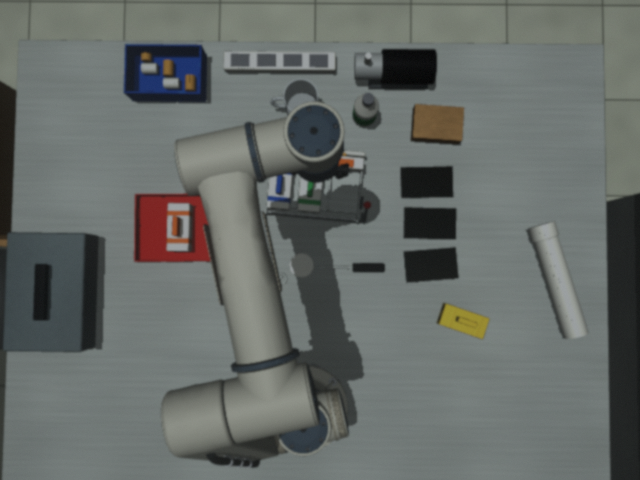

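```bash
python3 -c "
from rig import ticket
print(ticket.job_done())"
```

```text
the job is handed in; nothing more can be done
None
```

I ran the whole task and handed the job in at about 76 s of the 210 s allowed. No verdict was reported. All my final checks agreed with the required end state.

- **Cartridges placed:** I set green, orange and blue in their own bays and pushed each against its back wall and left fence. Measured from the wrist camera, all three sat within about 1 mm of home and within 0.02 rad of square. Orange first stuck by friction short of its fence, so I eased it back and reseated it before shutting the keeper.
- **Keeper:** One push on the red lever shut it.
- **Gauging:** At blue and green the blade went down to about 22 mm above the table with no resistance, so both are sound. At orange it jammed on top with about 10 N of contact, so orange is over-long, as its length in the picture also showed.
- **Afterwards:** I hung the feeler back in its stand and lifted orange out past the shut keeper. Orange now stands in the returns tray.
- **Final pictures:** Blue and green were still home and the keeper shut. The feeler was hanging in its stand, orange was upright in the tray, and the gripper was clear of everything. The roll, the screwdriver and the visible part of the wrench looked where they started. I did not measure any of the three again, and the arm hid most of the wrench in the last top picture.

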